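Check a printing block in the type-height gauge

TASK

Lay the silver-faced printing block, face up, on the green gauge's flat bed, lengthwise in its throat and centred under the spindle, and press it home against the brass stop screw: lightly but for a moment with real contact, with a few newtons and never more than 8. Then turn the round ratchet knob on top clockwise (seen from above) until the spindle clamps the block and the knob slips on the drum below by 20 to 70 degrees, no more, and leave it clamped. The gauge only stands on the table, so do not shift it by more than a centimetre, and leave the red-faced block and everything else where it is.

Things in the scene. Friction and masses are not known exactly. Their poses are not given: they have to be found in the camera images.
- block: The block to gauge: wooden bar 110 (x) x 30 (y) x 23 (z) mm, 0.11 kg, its upper face silver-grey metal with small dark bars. Origin at the centre of its underside, x along its length, z up; symmetric end for end.
- gauge: Loose green C-shaped gauge, 3 kg, standing on the table (slides at about 17 N). Origin on its underside below the spindle axis; x from the open mouth to the column, z up. Bed x -95 to 75, y -50 to 50, flat top at z 18 mm. Column x 42 to 72 mm. Head (overhanging arm) x -20 to 72, y -18 to 18, z 72 to 96 mm. On the head a dark drum, radius 15, z 97.5 to 111.5 mm, with a yellow mark.
- bed_axis (a point): Point on the top of the gauge's bed straight below the spindle axis (gauge x 0, y 0, z 18 mm). Home, the block lies along gauge x, either end first, y 0, its inner end 17 to 27 mm beyond this point and its centre 28 to 38 mm in front of it (where the stop screw has been set); its front end then stands out of the throat at gauge x -83 to -93 mm, free to grip or push.
- quill: Dark sleeve, 18 mm across, fixed under the gauge's head, lower face at this origin, 63 mm above the gauge's underside. From it comes the steel spindle, 12 mm across, which moves down and up and does not turn. How far it is out at the start is not measured: its flat tip is 3 to 8 mm above the top of a block on the bed (44 to 49 mm above the gauge's underside).
- knob_top (a point): Centre of the top of the steel ratchet knob, on the spindle axis, 143 mm above the gauge's underside; z up. Round, 22 mm across, 30 mm tall, red mark on top; stays at its height. Clockwise from above it turns the drum at 0.055 N m and lowers the spindle 2.1 mm per rad; turned back it raises it. On the clamped block it slips at 0.10 N m (21 N on the block) and stays clamped.
- ratchet (a joint): How far the knob has slipped clockwise on the drum (rad), 0 at the start and while knob and drum turn together; it grows only while the knob slips. (The knob's red mark against the drum's yellow mark, which point the same way at 0.)
- stop: Dark bracket at the back of the gauge's bed, 40 mm wide, 24 mm high. Origin at the foot of its front face (gauge x 30, z 18 mm). An adjustable brass stop screw with a flat head, 18 mm across, centre 11.5 mm above the bed, stands out of it. How far is not measured: 3 to 13 mm in front of this face; it does not give. Press the block on it with 2 to 5 N (over 8 N is too much).
- spare_block: Another block of the same size, its upper face red: leave it alone. Origin at the centre of its underside.
- ink_can: Blue ink can, 76 mm across, 70 mm high; leave alone.
- furniture_a: Wooden bar 100 x 18 x 18 mm lying beside the gauge on its +y side; leave alone.
- furniture_b: Wooden bar 80 x 25 x 18 mm near the robot; leave alone.
- composing_stick: Steel composing stick with type, 220 x 55 x 23 mm, beyond the blocks; leave alone.
- brayer: Ink roller with wooden handle, 150 mm long, 38 mm high; leave alone.
- type_brush: Brush lying on the table at the right; leave alone.
Things that resemble listed ones, but are neither listed nor needed, are in the scene too. What is shaped like the block but blue or turquoise is not meant.

How it is judged (in metres and radians):
On the way, in this order (a step that is already met when the one before it is completed fails the run):
1. the block lies on the bed, pressed home against the stop, before the knob has slipped (x of block in the frame of gauge between -0.0405 and -0.0265 m and y of block in the frame of gauge between -0.008 and 0.008 m and z of block in the frame of gauge between 0.014 and 0.021 m and angle between the x axis of block and the x axis of gauge, either way round below 0.12 rad and angle between block's own z axis and vertical below 0.06 rad and contact force between block and stop above 1 N and value of joint ratchet below 0.2 rad), for 0.1 s.
2. the spindle clamps the block and the ratchet knob slips (value of joint ratchet above 0.3 rad and contact force between quill and block above 3 N), for 0.1 s.
At the end, for the whole second after the job is handed in: The silver-faced block lies at rest, face up, on the gauge's bed, within 7 degrees of the throat's line and 8 mm of its middle, its centre 26.5 to 40.5 mm in front of the spindle axis; the spindle presses on it with over 3 N; the knob has slipped 0.3 to 1.3 rad on the drum (all of step 2 and x of block in the frame of gauge between -0.0405 and -0.0265 m and y of block in the frame of gauge between -0.008 and 0.008 m and z of block in the frame of gauge between 0.014 and 0.021 m and angle between the x axis of block and the x axis of gauge, either way round below 0.12 rad and angle between block's own z axis and vertical below 0.06 rad and linear speed of block below 0.01 m/s); the robot touches nothing.
It fails at once if the block is pressed on the stop with more than 8 N (contact force between block and stop above 8 N).
It fails at once if the gauge is shifted by more than 12 mm (distance of gauge from where it was at the start of the episode above 0.012 m).
It fails at once if the knob is run on for more than 1.3 rad of slip (value of joint ratchet above 1.3 rad).
It fails at once if the red-faced block or another bystander is moved by more than 20 mm (distance of any of spare_block, ink_can, furniture_a, furniture_b, composing_stick, brayer, type_brush from where it was at the start of the episode above 0.02 m).
It also fails if it takes over 72 s, if anything falls off the work surface, if the arm or the gripper's body presses on something with over 40 N, if the wrist force passes 120 N, or if a joint passes its speed limit or range.

ROBOT

A 6-joint arm with a two-finger parallel gripper is mounted at the origin on the work surface. World frame = base frame: x ahead of the robot, y to its left, z up, the work surface at z = 0. Lengths are in mm, angles in rad, forces in N, time in s.
With the tool pointing down it reaches from about 275 to 1000 mm from the base axis. Payload 8.4 kg.
Tool frame: the origin (TCP) lies at the very end of the fingers, on their centre line; the grasp point (between the pads) lies 19 mm behind it; z points along the fingers, y is the line along which they close (so a half turn about z gives the same grasp; the last joint's range is limited). The gripper opens to 85 mm and grips with 20 to 120 N. Pads are 22 mm wide; open, the fingers measure 114 mm over their backs; the gripper's body (76 mm by 85 mm) begins 54 mm behind the grasp point. The pads swing forward as they close: fully open they stand 13 mm farther back than shut.
Start: joints at [1.109, 0.353, 1.633, -0, 1.155, -0.002], TCP at [277.355, 560.091, 231.281] pointing down, gripper open.
Joint ranges: [-2.63, 2.63], [-0.92, 2.1], [0.06, 2.66], [-1.3, 4.44], [0, 2.69], [-3.02, 3.02]. Speed limits (rad/s): [2.22, 2.22, 2.79, 3.14, 3.14, 3.14].

INTERFACE

Orientations are given as [roll, pitch, yaw] about the fixed x, y, z axes, in that order (R = Rz(yaw) Ry(pitch) Rx(roll)).
In Python, from rig import sensors, grab_frame, camera_params, order gives the robot as it stands. The module is installed in compiled form; this text tells all that it offers.
- The arm moves only by the tool move_arm, never from a script. Its argument "motion" is a list of rows, each a list of 7 numbers: the turn, a rotation vector about the tool's x, y, z in fractions of the full range, 1 being pi rad, then the shift along the tool's x, y, z in shares of 0.6 m (1.0 is 0.6 m), then the finger opening in m, from 0 to 0.0854. A call has 1 to 8 rows; each row is the pose to reach, as a shift and turn from the pose commanded when the call began, along the tool's axes at that moment; what a row does not reach only later rows make up. A row lasts 1/8 s, in which the tool goes at most 62.5 mm and 10.7 degrees, less where a joint would pass 70% of its speed; a pose out of reach is approached as far as the arm can. Shift and turn numbers lie between -1 and 1, and a call with a number outside is refused. A call with a gripper value outside its range is refused whole. The fingers move at their own pace and stop on an object; "grip_force" is the grip in N (left out, the last holds). Time passes only in rows, so rows that repeat a pose let the fingers close. It gives the time, the measured TCP pose, the force, the opening and the grip force at its end, in the units of the state.
- sensors.sense(): the state, without advancing time (a new reading comes with each control period).
- grab_frame(name): name is "side" or "top"; returns (picture, depth): 384x512x3 uint8, red, green, blue; 384x512 float32, mm along the optical axis (not along the pixel's ray), 0 where there is no reading.
- camera_params(name): a dict with "camera_matrix" (3x3 intrinsics, pixels), "world_from_camera" (4x4, takes a point from camera to world coordinates). Camera axes: x right, y down, z forward; pixel columns grow to the right and rows downward; lengths in mm; the calibration is good to about 2 mm. A picture is of the moment at which its call begins. camera_params takes no time and is no camera call.
- order.sign_off(): hands the job in; it is judged then, once.
The state is a dict: "clock": time; "qpos": joint angles; "qvel": joint speeds; "joint_efforts": joint torques, N m; "eef_pos": TCP position; "tcp_rot": TCP orientation; "contact_force": force on the tool from outside, world axes, zero at the start; "wrist_torque": the same for the moment, N m; "opening": opening from 0.0 (shut) to 1.0 (fully open); "grasp_force": force on a finger pad.
Only numpy, scipy, OpenCV 4.12 (cv2) and the standard library are available. Lean on these libraries where they do the work, as an engineer would, in place of code of your own. Each camera call takes 0.05 s, during which the arm holds its last target. There are 200 camera calls.

## Working session

There is one attempt and no reset: what is moved stays moved. The work goes in short steps, Python scripts to look and compute and a tool call to move; the robot and the scene stay as the last step left them, time stands still between calls to the robot, and variables do not carry over. Pictures are saved under pics/ and viewed, at most 10 in all, crops included, and the job is handed in when it is done.

Besides the shell and the picture viewer there is one more tool, called after ">>>" as name(argument=value, ...), one argument or row to a line, values as JSON. move_arm: Moves the arm, as the interface text tells. Its arguments: {"type":"object","properties":{"motion":{"type":"array","items":{"type":"array","items":{"type":"number"}}},"grip_force":{"type":"number"}},"required":["motion"]}

```bash
mkdir -p pics; cat > h.py <<'E'
import numpy as np, cv2
from rig import sensors, grab_frame, camera_params, order
from scipy.spatial.transform import Rotation as R
def shot(n,f):
    im,d=grab_frame(n); cv2.imwrite(f'pics/{f}.png',im[:,:,::-1]); np.savez(f'pics/{f}.npz',im=im,d=d,K=camera_params(n)['camera_matrix'],T=camera_params(n)['world_from_camera']); return im,d
def load(f):
    z=np.load(f'pics/{f}.npz'); return z['im'],z['d'],z['K'],z['T']
def cloud(f):
    im,d,K,T=load(f); v,u=np.mgrid[:d.shape[0],:d.shape[1]]
    p=np.stack([(u-K[0,2])/K[0,0]*d,(v-K[1,2])/K[1,1]*d,d],-1)
    w=p@T[:3,:3].T+T[:3,3]; w[d<=0]=np.nan; return im,w
def proj(f,P):
    im,d,K,T=load(f); c=(np.asarray(P,float)-T[:3,3])@T[:3,:3]; q=c@K.T; return q[...,:2]/q[...,2:]
E
python3 - <<'E'
from h import *
for n in('top','side'):
    shot(n,n+'0'); c=camera_params(n); print(n,np.round(c['camera_matrix'],1).tolist(),np.round(c['world_from_camera'],3).tolist())
print(sensors.sense())
a=cv2.imread('pics/top0.png'); b=cv2.imread('pics/side0.png')
cv2.imwrite('pics/both0.png',cv2.resize(np.vstack([a,b]),None,fx=.78,fy=.78))
E
```

```text
top [[365.5, 0.0, 249.7], [0.0, 365.5, 192.4], [0.0, 0.0, 1.0]] [[-0.02, -0.991, 0.132, 421.689], [-1.0, 0.02, 0.002, -33.09], [-0.005, -0.132, -0.991, 1069.286], [0.0, 0.0, 0.0, 1.0]]
side [[390.1, 0.0, 261.2], [0.0, 390.1, 191.9], [0.0, 0.0, 1.0]] [[-0.987, -0.129, 0.096, 440.056], [-0.159, 0.714, -0.682, 683.095], [0.019, -0.688, -0.725, 901.249], [0.0, 0.0, 0.0, 1.0]]
{'clock': 0.1, 'qpos': array([ 1.10861965e+00,  3.53570269e-01,  1.63408952e+00, -8.91146291e-06,
        1.15520448e+00, -2.39312307e-03]), 'qvel': array([ 0.00062195,  0.00020899, -0.00303297,  0.00100966,  0.00085067,
       -0.00122726]), 'joint_efforts': array([-7.50581203e-04, -6.06355262e+01, -3.42811882e+01, -1.19822590e-05,
        3.84270839e-03,  4.49897971e-05]), 'eef_pos': array([277.14604117, 559.69414685, 230.62941026]), 'tcp_rot': array([-3.14032102e+00,  5.10516111e-06,  2.68181270e+00]), 'contact_force': array([-0.03810675,  0.7823497 , -0.63092729]), 'wrist_torque': array([-0.01711241, -0.01918474,  0.01837073]), 'grasp_force': 0.0, 'opening': 1.0017605265414953}
```

```bash
python3 -c "
import cv2
a=cv2.imread('pics/top0.png')
cv2.imwrite('pics/top0b.png',cv2.resize(a,(800,600),interpolation=cv2.INTER_CUBIC))
a=cv2.imread('pics/side0.png')
cv2.imwrite('pics/side0b.png',cv2.resize(a,(800,600),interpolation=cv2.INTER_CUBIC))"
```

```text
(no output)
```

View pics/top0b.png

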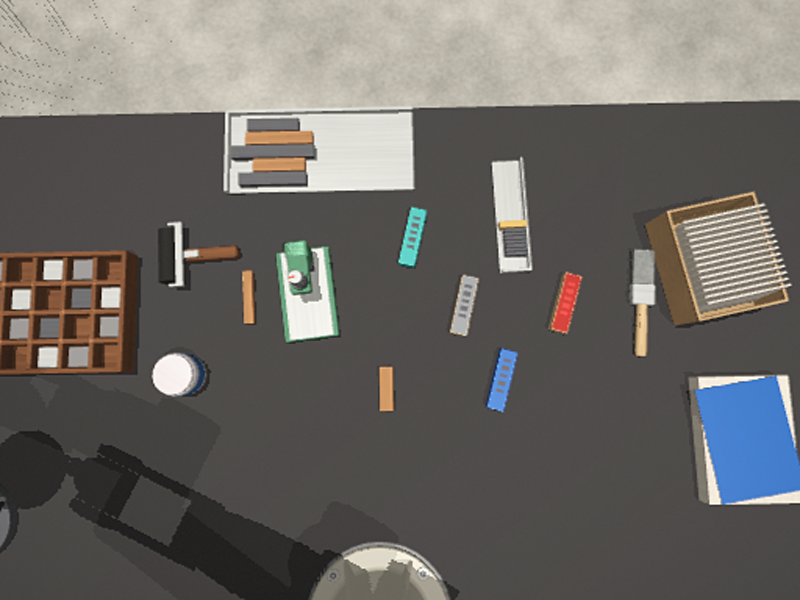

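View pics/side0b.png

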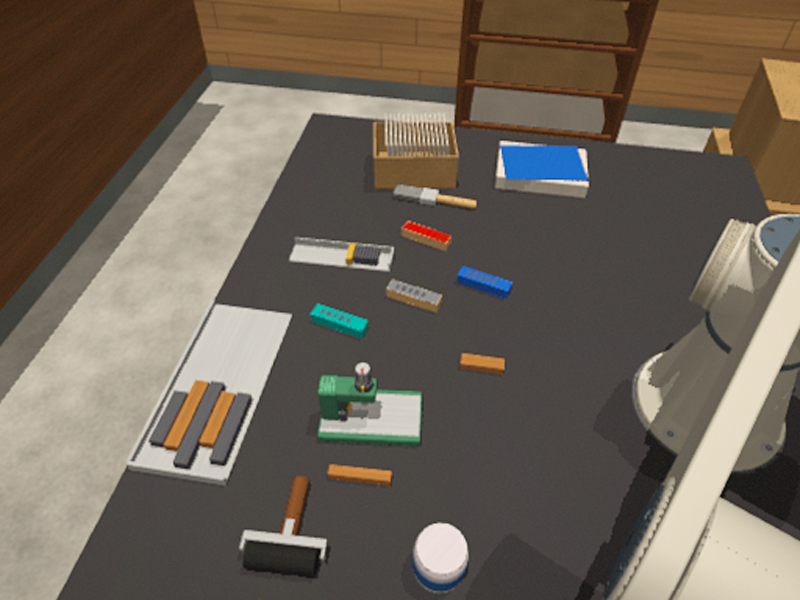

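Top view at 800 px: the block-like things are turquoise (412,237), silver (464,305), blue (502,380) and red (567,302). The silver one is the grey face with dark bars. The gauge is at (310,290) with its knob at (297,278), mouth facing the robot (down) and column at the top. Side view: silver (414,294), gauge (370,405), knob (362,372).

```bash
python3 - <<'E'
from h import *
im,w=cloud('top0'); 
c1=cv2.resize(im[165:225,265:345,::-1],None,fx=5,fy=5,interpolation=cv2.INTER_CUBIC)
c2=cv2.resize(im[145:225,170:225,::-1],None,fx=5,fy=5,interpolation=cv2.INTER_CUBIC)
i2,_,_,_=load('side0')
c3=cv2.resize(i2[225:290,195:280,::-1],None,fx=5,fy=5,interpolation=cv2.INTER_CUBIC)
c4=cv2.resize(i2[170:205,240:290,::-1],None,fx=5,fy=5,interpolation=cv2.INTER_CUBIC)
can=np.zeros((600,800,3),np.uint8)
for c,(r,q) in zip((c2,c1[:270,:400],c3,c4),((0,0),(0,290),(275,290),(420,0))):
    h_,w_=c.shape[:2]; h_=min(h_,600-r); w_=min(w_,800-q); can[r:r+h_,q:q+w_]=c[:h_,:w_]
cv2.imwrite('pics/crop0.png',can)
for n,(r0,r1,q0,q1),zz in (('top0',(165,225,280,315),(15,30)),('side0',(170,205,240,290),(15,30)),('top0',(145,225,170,225),(12,24)),('side0',(225,290,195,280),(12,24)),('top0',(145,225,170,225),(85,103)),('side0',(225,290,195,280),(85,103)),('top0',(145,225,170,225),(130,160)),('side0',(225,290,195,280),(130,160))):
    im,w=cloud(n); p=w[r0:r1,q0:q1].reshape(-1,3); p=p[(p[:,2]>zz[0])&(p[:,2]<zz[1])]
    if len(p)<5: print(n,zz,len(p)); continue
    r=cv2.minAreaRect(p[:,:2].astype(np.float32)); print(n,zz,len(p),'med',np.round(np.nanmedian(p,0),1),'mean',np.round(p.mean(0),1),'rect',np.round(r[0],1),np.round(r[1],1),round(r[2],1))
E
```

```text
top0 (15, 30) 404 med [ 550.8 -165.6   22.8] mean [ 550.5 -165.5   22.6] rect [ 551.2 -166. ] [ 30.2 110. ] 76.1
side0 (15, 30) 309 med [ 547.6 -164.8   24. ] mean [ 548.4 -164.4   23.3] rect [ 548.6 -167.5] [ 34.3 111.4] 75.4
top0 (12, 24) 1526 med [559.3 114.   17.6] mean [565.4 121.6  17.6] rect [578.8 126. ] [168.8 100.5] 6.6
side0 (12, 24) 1614 med [556.7 138.9  19. ] mean [560.6 134.4  18.9] rect [576.8 124.5] [169.7 103.4] 6.3
top0 (85, 103) 354 med [627.1 128.5  95.1] mean [621.9 128.9  95. ] rect [614.8 130.6] [92.3 39.6] 4.7
side0 (85, 103) 425 med [620.9 137.4  96.1] mean [617.8 135.3  95.3] rect [613.  129.7] [92.1 39.9] 6.3
top0 (130, 160) 63 med [588.4 125.2 142.7] mean [588.4 125.7 141.6] rect [588.6 126.2] [19.3 20.3] 52.1
side0 (130, 160) 79 med [586.7 129.5 142.5] mean [586.5 128.8 141.4] rect [586.9 126. ] [19.6 21.7] 9.1
```

View pics/crop0.png

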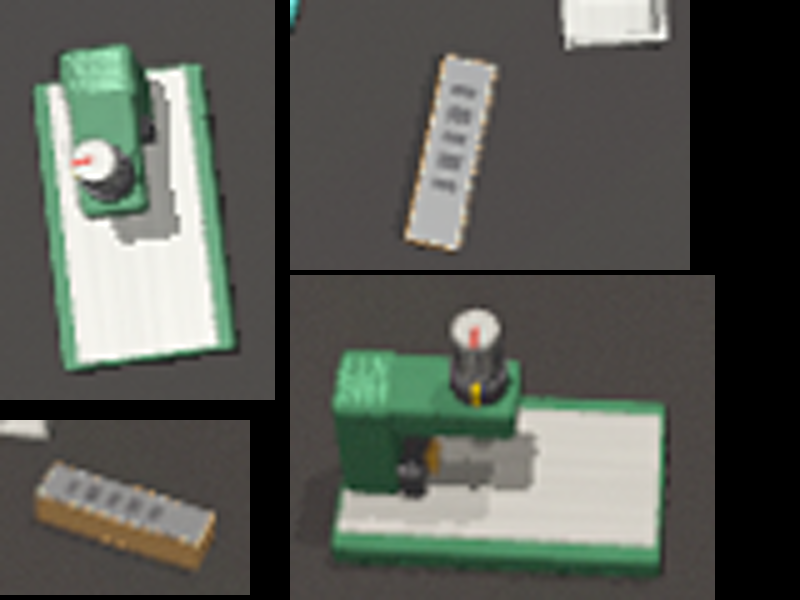

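The crop confirms it. Silver block with dark bars at (550,-166), yaw about -14°, top at 23 mm, 110 x 30. Gauge origin is about (588,126), yaw 6.5°, bed at 18 and knob top at 142.5. Both views and the given sizes agree.

```bash
cat >> h.py <<'E'
def go(x,y,z,yaw):
    s=sensors.sense(); Rt=R.from_euler('xyz',s['tcp_rot']); T=R.from_euler('xyz',[np.pi,0,yaw])
    print('turn',np.round((Rt.inv()*T).as_rotvec(),4),'shift mm',np.round(Rt.inv().apply(np.array([x,y,z])-s['eef_pos']),2))
def st():
    s=sensors.sense(); print({k:np.round(s[k],3).tolist() for k in('clock','qpos','eef_pos','tcp_rot','contact_force','wrist_torque','opening','grasp_force')})
E
python3 -c "
from h import *
go(511.5,-156.4,120,2.892); go(511.5,-156.4,231,2.892)"
```

```text
turn [-1.300e-03 -1.000e-04 -2.102e-01] shift mm [-527.78 -537.59  111.32]
turn [-1.300e-03 -1.000e-04 -2.102e-01] shift mm [-5.2778e+02 -5.3773e+02  3.2000e-01]
```

The manual's scale: shifts go in shares of 0.6 m and turns go in shares of pi rad. Converting my numbers, -0.5377 m is -0.8962, -0.5278 m is -0.8797, -0.21 rad is -0.0668.

>>> move_arm(
  motion=[
    [0,0,-0.0668,-0.8797,-0.8962,0,0.06],
    [0,0,-0.0668,-0.8797,-0.8962,0,0.06],
    [0,0,-0.0668,-0.8797,-0.8962,0,0.06],
    [0,0,-0.0668,-0.8797,-0.8962,0,0.06],
    [0,0,-0.0668,-0.8797,-0.8962,0,0.06],
    [0,0,-0.0668,-0.8797,-0.8962,0,0.06],
    [0,0,-0.0668,-0.8797,-0.8962,0,0.06],
    [0,0,-0.0668,-0.8797,-0.8962,0,0.06],
  ],
)

```text
clock: 1.1
eef_pos: [433.1, 82.9, 231.3]
tcp_rot: [3.141, 0.0, 2.892]
contact_force: [1.2, 0.9, 0.1]
opening: 0.704
grasp_force: 0.0
```

```bash
python3 -c "
from h import *
st();go(511.5,-156.4,100,2.892)"
```

```text
{'clock': 1.1, 'qpos': [0.186, 0.06, 2.007, 0.0, 1.074, -1.135], 'eef_pos': [433.09, 82.93, 231.341], 'tcp_rot': [3.141, 0.0, 2.892], 'contact_force': [1.241, 0.873, 0.082], 'wrist_torque': [-0.026, -0.035, 0.016], 'opening': 0.704, 'grasp_force': 0.0}
turn [ 0.0002  0.0004 -0.    ] shift mm [-135.06 -212.57  131.34]
```

In the tool's units: -0.212 m is -0.3533, -0.135 m is -0.225.

>>> move_arm(
  motion=[
    [0,0,0,-0.225,-0.3533,0.2183,0.06],
    [0,0,0,-0.225,-0.3533,0.2183,0.06],
    [0,0,0,-0.225,-0.3533,0.2183,0.06],
    [0,0,0,-0.225,-0.3533,0.2183,0.06],
    [0,0,0,-0.225,-0.3533,0.2183,0.06],
    [0,0,0,-0.225,-0.3533,0.2183,0.06],
    [0,0,0,-0.225,-0.3533,0.2183,0.06],
  ],
)

```text
clock: 1.98
eef_pos: [510.8, -153.4, 100.3]
tcp_rot: [3.141, -0.001, 2.892]
contact_force: [0.4, -0.0, -0.6]
opening: 0.701
grasp_force: 0.0
```

```bash
python3 -c "
from h import *
st();go(511.5,-156.4,3,2.892)"
```

```text
{'clock': 1.975, 'qpos': [-0.295, 0.38, 1.938, 0.0, 0.825, -1.616], 'eef_pos': [510.836, -153.384, 100.269], 'tcp_rot': [3.141, -0.001, 2.892], 'contact_force': [0.415, -0.032, -0.646], 'wrist_torque': [-0.047, 0.005, -0.003], 'opening': 0.701, 'grasp_force': 0.0}
turn [ 0.0002 -0.0008 -0.0005] shift mm [-1.47 -2.78 97.27]
```

In the tool's units: 0.0965 m is 0.1608, 0.095 m is 0.1583.

>>> move_arm(
  motion=[
    [0,0,0,-0.0025,-0.0047,0.0833,0.06],
    [0,0,0,-0.0025,-0.0047,0.1417,0.06],
    [0,0,0,-0.0025,-0.0047,0.1583,0.06],
    [0,0,0,-0.0025,-0.0047,0.1608,0.06],
    [0,0,0,-0.0025,-0.0047,0.1608,0.06],
    [0,0,0,-0.0025,-0.0047,0.1608,0.06],
  ],
)

```text
clock: 2.72
eef_pos: [512.9, -157.1, 5.0]
tcp_rot: [-3.141, 0.002, 2.892]
contact_force: [0.4, 0.4, 0.6]
opening: 0.697
grasp_force: 0.0
```

```bash
python3 -c "
from h import *
st();go(511.5,-156.4,3,2.892);shot('side','s1');im=cv2.imread('pics/s1.png');cv2.imwrite('pics/s1c.png',cv2.resize(im[140:230,200:320],None,fx=6,fy=6))"
```

```text
{'clock': 2.725, 'qpos': [-0.3, 0.539, 1.972, 0.0, 0.628, -1.621], 'eef_pos': [512.926, -157.124, 5.024], 'tcp_rot': [-3.141, 0.002, 2.892], 'contact_force': [0.383, 0.35, 0.575], 'wrist_torque': [-0.036, -0.02, 0.041], 'opening': 0.697, 'grasp_force': 0.0}
turn [-0.0001  0.0021 -0.0001] shift mm [1.56 0.35 2.02]
```

View pics/s1c.png

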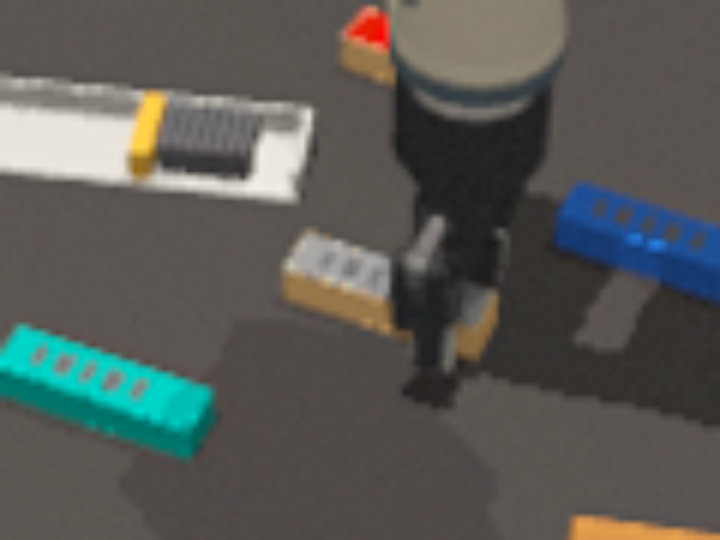

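The fingers stand astride the silver block near its end (crop 440,290), one on each side. Lower the last 2 mm and close.

In the tool's units: 0.0015 m is 0.0025.

>>> move_arm(
  motion=[
    [0,0,0,0,0,0.0025,0.06],
    [0,0,0,0,0,0.0025,0.02],
    [0,0,0,0,0,0.0025,0.02],
    [0,0,0,0,0,0.0025,0.02],
    [0,0,0,0,0,0.0025,0.02],
    [0,0,0,0,0,0.0025,0.02],
  ],
  grip_force=35,
)

```text
clock: 3.52
eef_pos: [512.1, -157.1, 2.5]
tcp_rot: [-3.142, 0.0, 2.892]
contact_force: [-0.1, -0.3, 5.7]
opening: 0.345
grasp_force: 35.3
```

```bash
python3 -c "
from h import *
st();go(512.9,-157.1,120,2.892)"
```

```text
{'clock': 3.525, 'qpos': [-0.3, 0.544, 1.973, -0.0, 0.625, -1.621], 'eef_pos': [512.111, -157.066, 2.454], 'tcp_rot': [-3.142, 0.0, 2.892], 'contact_force': [-0.092, -0.306, 5.665], 'wrist_torque': [-0.11, 0.244, -0.024], 'opening': 0.345, 'grasp_force': 35.25}
turn [-0.0001  0.0002 -0.0002] shift mm [  -0.79    0.15 -117.55]
```

In the tool's units: -0.167 m is -0.2783, -0.13 m is -0.2167.

>>> move_arm(
  motion=[
    [0,0,0,0,0,-0.05,0.02],
    [0,0,0,0,0,-0.1333,0.02],
    [0,0,0,0,0,-0.2167,0.02],
    [0,0,0,0,0,-0.2783,0.02],
    [0,0,0,0,0,-0.2783,0.02],
  ],
)

```text
clock: 4.15
eef_pos: [513.7, -157.4, 171.9]
tcp_rot: [-3.141, 0.005, 2.892]
contact_force: [-0.1, 0.3, -1.7]
opening: 0.343
grasp_force: 35.3
```

```bash
python3 -c "
from h import *
st();go(464.4,112.1,170,3.255)"
```

```text
{'clock': 4.15, 'qpos': [-0.3, 0.283, 1.882, 0.0, 0.972, -1.621], 'eef_pos': [513.746, -157.439, 171.881], 'tcp_rot': [-3.141, 0.005, 2.892], 'contact_force': [-0.137, 0.278, -1.694], 'wrist_torque': [-0.044, 0.025, 0.046], 'opening': 0.343, 'grasp_force': 35.341}
turn [-0.0011  0.0051 -0.3632] shift mm [114.45 248.98   1.24]
```

In the tool's units: 0.249 m is 0.415, 0.025 m is 0.0417, -0.363 rad is -0.1155.

>>> move_arm(
  motion=[
    [0,0,-0.0255,0.0417,0.0917,0,0.02],
    [0,0,-0.0573,0.0833,0.1833,0,0.02],
    [0,0,-0.0859,0.125,0.2717,0,0.02],
    [0,0,-0.1155,0.1667,0.3617,0,0.02],
    [0,0,-0.1155,0.1908,0.415,0,0.02],
    [0,0,-0.1155,0.1908,0.415,0,0.02],
    [0,0,-0.1155,0.1908,0.415,0,0.02],
    [0,0,-0.1155,0.1908,0.415,0,0.02],
  ],
)

```text
clock: 5.15
eef_pos: [462.5, 111.7, 168.7]
tcp_rot: [-3.141, -0.001, -3.03]
contact_force: [-0.1, 0.7, -1.3]
opening: 0.342
grasp_force: 35.5
```

```bash
python3 - <<'E'
from h import *
st();go(464.4,112.1,30,3.255)
for n in('top','side'): shot(n,n+'2')
im,w=cloud('top2'); p=w.reshape(-1,3); i=im.reshape(-1,3).astype(int)
m=(p[:,2]>180)&(p[:,2]<198)&(p[:,0]>470)&(p[:,0]<620)&(abs(p[:,1]-120)<40); q=p[m]
print(len(q)); r=cv2.minAreaRect(q[:,:2].astype(np.float32)); print(r,q.mean(0),q[:,0].max())
a=cv2.imread('pics/top2.png')[130:250,140:260]; b=cv2.imread('pics/side2.png')[200:320,180:330]
cv2.imwrite('pics/c2.png',np.hstack([cv2.resize(a,(400,400)),cv2.resize(b,(400,400))]))
E
```

```text
{'clock': 5.15, 'qpos': [0.234, 0.199, 2.005, -0.0, 0.939, -1.449], 'eef_pos': [462.528, 111.661, 168.735], 'tcp_rot': [-3.141, -0.001, -3.03], 'contact_force': [-0.08, 0.677, -1.327], 'wrist_torque': [0.06, 0.07, -0.028], 'opening': 0.342, 'grasp_force': 35.521}
turn [-0.0003 -0.001  -0.0014] shift mm [ -2.04   0.27 138.73]
0<stdin>:6: RuntimeWarning: Mean of empty slice.
  ret = um.true_divide(
Traceback (most recent call last):
ValueError: zero-size array to reduction operation maximum which has no identity
```

```bash
python3 - <<'E'
from h import *
for n in('top2','side2'):
    im,w=cloud(n); p=w.reshape(-1,3)
    m=(p[:,2]>155)&(p[:,2]<220)&(p[:,0]>490)&(p[:,0]<640)&(abs(p[:,1]-120)<45); q=p[m]; print(n,len(q))
    if len(q)>5: print(cv2.minAreaRect(q[:,:2].astype(np.float32)),np.percentile(q,[2,50,98],axis=0).round(1).tolist())
a=cv2.imread('pics/top2.png')[130:250,140:260]; b=cv2.imread('pics/side2.png')[170:290,180:330]
cv2.imwrite('pics/c2.png',np.hstack([cv2.resize(a,(400,400)),cv2.resize(b,(400,320)).repeat(1,0)[:320] if 0 else cv2.resize(b,(400,400))]))
E
```

```text
top2 0
side2 450
((522.758544921875, 119.11717224121094), (65.79145812988281, 33.688297271728516), 7.83431339263916) [[491.2, 103.9, 168.4], [522.3, 126.6, 189.5], [553.4, 136.5, 193.1]]
```

View pics/c2.png

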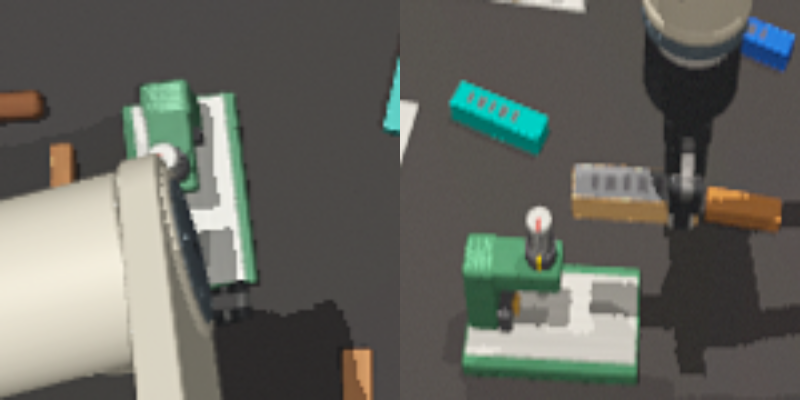

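The right half shows the block held level at (620,190), gauge mouth clear beneath it. Lower in front of the throat.

In the tool's units: 0.1385 m is 0.2308, 0.138 m is 0.23.

>>> move_arm(
  motion=[
    [0,0,0,-0.0033,0,0.0833,0.02],
    [0,0,0,-0.0033,0,0.1667,0.02],
    [0,0,0,-0.0033,0,0.2167,0.02],
    [0,0,0,-0.0033,0,0.23,0.02],
    [0,0,0,-0.0033,0,0.2308,0.02],
    [0,0,0,-0.0033,0,0.2308,0.02],
    [0,0,0,-0.0033,0,0.2308,0.02],
  ],
)

```text
clock: 6.12
eef_pos: [465.5, 113.0, 31.9]
tcp_rot: [3.141, 0.002, -3.028]
contact_force: [-0.3, 0.6, -1.9]
opening: 0.343
grasp_force: 35.5
```

```bash
python3 - <<'E'
from h import *
st();go(464.4,112.1,22,3.255)
E
```

```text
{'clock': 6.125, 'qpos': [0.235, 0.431, 2.087, -0.0, 0.621, -1.449], 'eef_pos': [465.535, 112.978, 31.908], 'tcp_rot': [3.141, 0.002, -3.028], 'contact_force': [-0.32, 0.641, -1.943], 'wrist_torque': [-0.065, 0.033, 0.058], 'opening': 0.343, 'grasp_force': 35.477}
turn [ 0.0002  0.0021 -0.0003] shift mm [ 1.25 -0.75  9.9 ]
```

In the tool's units: 0.008 m is 0.0133, 0.004 m is 0.0067.

>>> move_arm(
  motion=[
    [0,0,0,0.0017,-0.0008,0.0067,0.02],
    [0,0,0,0.0017,-0.0008,0.0133,0.02],
    [0,0,0,0.0017,-0.0008,0.0133,0.02],
    [0,0,0,0.0017,-0.0008,0.0133,0.02],
  ],
)

```text
clock: 6.62
eef_pos: [463.7, 112.2, 22.7]
tcp_rot: [-3.142, -0.0, -3.028]
contact_force: [0.4, 0.2, -0.5]
opening: 0.346
grasp_force: 35.5
```

In the tool's units: 0.001 m is 0.0017, 0.0005 m is 0.0008.

>>> move_arm(
  motion=[
    [0,0,0,0,0,0.0008,0.02],
    [0,0,0,0,0,0.0017,0.02],
    [0,0,0,0,0,0.0017,0.02],
    [0,0,0,0,0,0.0017,0.02],
  ],
)

```text
clock: 7.12
eef_pos: [463.7, 112.2, 21.8]
tcp_rot: [-3.142, 0.0, -3.028]
contact_force: [-0.5, 0.3, -2.1]
opening: 0.34
grasp_force: 35.5
```

In the tool's units: 0.001 m is 0.0017, 0.0005 m is 0.0008.

>>> move_arm(
  motion=[
    [0,0,0,0,0,0.0008,0.02],
    [0,0,0,0,0,0.0017,0.02],
    [0,0,0,0,0,0.0017,0.02],
    [0,0,0,0,0,0.0017,0.02],
  ],
)

```text
clock: 7.62
eef_pos: [463.7, 112.2, 20.8]
tcp_rot: [-3.142, -0.0, -3.028]
contact_force: [0.1, 0.7, -1.2]
opening: 0.341
grasp_force: 35.5
```

```bash
python3 - <<'E'
from h import *
st();
for gx in (-124.4,-84.4,-76.4,-72.4,-67):
    go(588+.9936*gx,126.2+.1132*gx,21,3.255)
E
```

```text
{'clock': 7.625, 'qpos': [0.234, 0.451, 2.094, -0.0, 0.597, -1.45], 'eef_pos': [463.713, 112.198, 20.781], 'tcp_rot': [-3.142, -0.0, -3.028], 'contact_force': [0.091, 0.705, -1.241], 'wrist_torque': [0.03, -0.014, 0.012], 'opening': 0.341, 'grasp_force': 35.477}
turn [-0.     -0.     -0.0002] shift mm [-0.67 -0.16 -0.22]
turn [-0.     -0.     -0.0002] shift mm [-40.67  -0.15  -0.22]
turn [-0.     -0.     -0.0002] shift mm [-48.67  -0.15  -0.22]
turn [-0.     -0.     -0.0002] shift mm [-52.67  -0.14  -0.22]
turn [-0.     -0.     -0.0002] shift mm [-58.07  -0.14  -0.22]
```

In the tool's units: -0.04 m is -0.0667, -0.038 m is -0.0633.

>>> move_arm(
  motion=[
    [0,0,0,-0.0167,0,0,0.02],
    [0,0,0,-0.0333,0,0,0.02],
    [0,0,0,-0.0467,0,0,0.02],
    [0,0,0,-0.0567,0,0,0.02],
    [0,0,0,-0.0633,0,0,0.02],
    [0,0,0,-0.0667,0,0,0.02],
    [0,0,0,-0.0667,0,0,0.02],
    [0,0,0,-0.0667,0,0,0.02],
  ],
)

```text
clock: 8.62
eef_pos: [503.2, 116.7, 20.8]
tcp_rot: [-3.142, -0.0, -3.028]
contact_force: [0.3, -0.9, -0.5]
opening: 0.34
grasp_force: 35.6
```

```bash
python3 - <<'E'
from h import *
st();go(588+.9936*-84.4,126.2+.1132*-84.4,20.5,3.255)
shot('side','s3'); b=cv2.imread('pics/s3.png')[215:305,190:310]
cv2.imwrite('pics/s3c.png',cv2.resize(b,None,fx=6,fy=6,interpolation=cv2.INTER_CUBIC))
E
```

```text
{'clock': 8.625, 'qpos': [0.225, 0.492, 2.01, -0.0, 0.641, -1.459], 'eef_pos': [503.174, 116.691, 20.761], 'tcp_rot': [-3.142, -0.0, -3.028], 'contact_force': [0.308, -0.888, -0.473], 'wrist_torque': [0.01, 0.059, 0.003], 'opening': 0.34, 'grasp_force': 35.568}
turn [-0.     -0.0003 -0.0001] shift mm [-0.96 -0.15  0.26]
```

View pics/s3c.png

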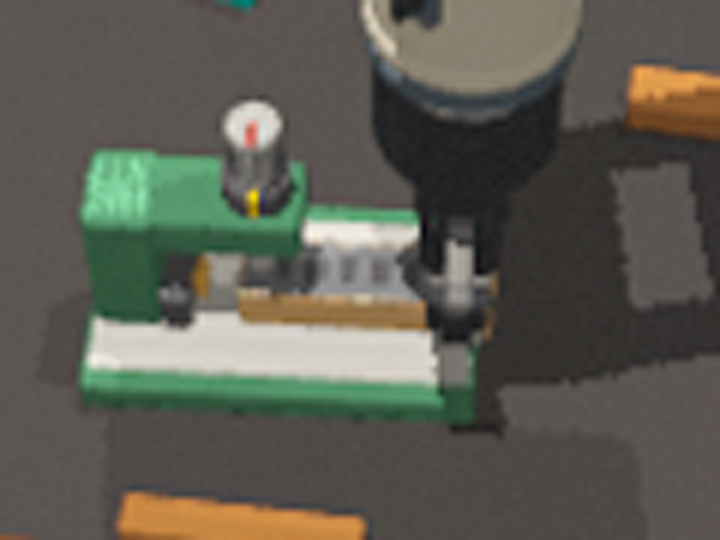

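Block is in the throat, aligned, its inner end (crop 240,300) short of the brass stop (205,275). Measure the gap by depth.

```bash
python3 - <<'E'
from h import *
im,w=cloud('s3'); c,s=.9936,.1132
g=w-np.array([588,126.2,0]); gx=g[...,0]*c+g[...,1]*s; gy=-g[...,0]*s+g[...,1]*c
hsv=cv2.cvtColor(im,cv2.COLOR_RGB2HSV)
sl=np.s_[240:275,215:280]
wood=(hsv[...,0]>8)&(hsv[...,0]<28)&(hsv[...,1]>90)&(w[...,2]>18)
for r in range(252,272):
    for q in range(218,236):
        if wood[r,q]: print(r,q,im[r,q],round(gx[r,q],1),round(gy[r,q],1),round(w[r,q,2],1))
E
```

```text
258 223 [117  89  49] 26.4 -2.6 39.2
258 224 [143 119  86] 23.7 -2.1 40.2
259 222 [81 65 46] 29.1 -1.8 35.5
259 223 [125  92  38] 26.4 -1.2 36.7
259 224 [137 107  57] 23.4 0.5 39.5
260 222 [108  83  41] 29.0 0.2 33.8
260 223 [140 104  36] 25.7 3.5 39.1
260 224 [140 113  70] 23.7 0.2 34.4
261 222 [118  90  43] 29.0 1.4 31.1
261 223 [146 109  35] 25.4 6.5 39.1
261 224 [135 109  65] 23.3 3.6 34.9
262 222 [106  80  44] 28.8 3.8 30.0
262 223 [143 106  33] 25.7 6.0 33.6
262 224 [132 104  58] 23.1 6.1 34.0
263 222 [95 78 58] 29.2 3.0 24.0
263 223 [138 105  43] 25.8 6.8 30.1
263 224 [131 104  62] 22.9 8.4 32.8
264 223 [129 109  79] 26.9 2.4 18.5
264 224 [126 106  76] 24.1 2.9 19.6
264 230 [166 145  98] 6.2 14.9 39.5
264 231 [162 138  99] 3.6 14.9 39.9
264 232 [176 146 109] 1.2 14.0 38.7
264 235 [117  92  63] -6.8 15.2 41.3
265 230 [151 113  68] 6.6 13.7 33.1
265 231 [149 114  70] 3.7 15.3 35.8
265 232 [148 114  67] 1.1 15.3 36.0
265 233 [147 112  68] -1.4 14.7 35.2
265 234 [144 110  67] -3.9 13.8 34.1
265 235 [141 108  67] -6.6 14.5 35.6
266 230 [151 113  68] 6.7 14.4 29.5
266 231 [149 115  72] 4.1 14.1 29.2
266 232 [147 114  70] 1.4 14.8 30.5
266 233 [149 116  73] -1.3 15.0 31.1
266 234 [150 115  72] -3.7 13.8 29.4
266 235 [148 114  71] -6.5 14.8 31.1
267 230 [140 105  60] 6.7 15.6 26.5
267 231 [143 110  65] 4.2 14.5 25.0
267 232 [146 113  67] 1.4 15.6 27.1
267 233 [145 113  68] -1.1 14.8 25.9
267 234 [146 114  67] -3.5 13.5 24.1
267 235 [147 114  68] -6.1 13.1 23.8
268 231 [159 131  91] 4.4 14.5 20.2
268 233 [156 128  91] -1.2 16.5 23.9
268 234 [155 127  92] -3.5 14.3 20.7
268 235 [162 130  89] -6.3 15.7 23.1
```

Gap is about 14.5 ± 2.5 mm: stop face near gauge x 22, block end near 7.5, block centred (side at y +14.8). Advance 11 mm, then creep.

In the tool's units: -0.01 m is -0.0167, -0.0095 m is -0.0158.

>>> move_arm(
  motion=[
    [0,0,0,-0.0067,0,0,0.02],
    [0,0,0,-0.0117,0,0,0.02],
    [0,0,0,-0.015,0,0,0.02],
    [0,0,0,-0.0158,0,0,0.02],
    [0,0,0,-0.0167,0,0,0.02],
    [0,0,0,-0.0167,0,0,0.02],
  ],
  grip_force=20,
)

```text
clock: 9.43
eef_pos: [513.3, 117.9, 20.8]
tcp_rot: [-3.142, -0.0, -3.028]
contact_force: [-0.2, 0.0, -1.4]
opening: 0.345
grasp_force: 35.6
```

In the tool's units: -0.0006 m is -0.001, -0.0003 m is -0.0005.

>>> move_arm(
  motion=[
    [0,0,0,-0.0005,0,0,0.02],
    [0,0,0,-0.001,0,0,0.02],
    [0,0,0,-0.001,0,0,0.02],
  ],
)

```text
clock: 9.8
eef_pos: [514.0, 117.9, 20.8]
tcp_rot: [3.142, 0.0, -3.028]
contact_force: [0.6, 0.6, -1.4]
opening: 0.347
grasp_force: 35.6
```

In the tool's units: -0.0006 m is -0.001, -0.0003 m is -0.0005.

>>> move_arm(
  motion=[
    [0,0,0,-0.0005,0,0,0.02],
    [0,0,0,-0.001,0,0,0.02],
    [0,0,0,-0.001,0,0,0.02],
  ],
)

```text
clock: 10.18
eef_pos: [514.6, 118.0, 20.8]
tcp_rot: [3.142, -0.0, -3.028]
contact_force: [0.4, -1.0, -1.7]
opening: 0.34
grasp_force: 35.6
```

In the tool's units: -0.0004 m is -0.0007, -0.0002 m is -0.0003.

>>> move_arm(
  motion=[
    [0,0,0,-0.0003,0,0,0.02],
    [0,0,0,-0.0007,0,0,0.02],
    [0,0,0,-0.0007,0,0,0.02],
  ],
)

```text
clock: 10.55
eef_pos: [515.0, 118.0, 20.8]
tcp_rot: [-3.142, -0.0, -3.028]
contact_force: [-0.1, -0.3, -2.1]
opening: 0.341
grasp_force: 35.6
```

In the tool's units: -0.0004 m is -0.0007, -0.0002 m is -0.0003.

>>> move_arm(
  motion=[
    [0,0,0,-0.0003,0,0,0.02],
    [0,0,0,-0.0007,0,0,0.02],
    [0,0,0,-0.0007,0,0,0.02],
  ],
)

```text
clock: 10.92
eef_pos: [515.4, 118.1, 20.8]
tcp_rot: [-3.142, -0.0, -3.028]
contact_force: [0.2, -1.0, -1.7]
opening: 0.344
grasp_force: 35.6
```

In the tool's units: -0.0004 m is -0.0007, -0.0002 m is -0.0003.

>>> move_arm(
  motion=[
    [0,0,0,-0.0003,0,0,0.02],
    [0,0,0,-0.0007,0,0,0.02],
    [0,0,0,-0.0007,0,0,0.02],
  ],
)

```text
clock: 11.3
eef_pos: [515.8, 118.1, 20.8]
tcp_rot: [-3.142, 0.0, -3.028]
contact_force: [-0.5, -0.5, -1.2]
opening: 0.348
grasp_force: 35.6
```

```bash
python3 -c "
from h import *
st()"
```

```text
{'clock': 11.3, 'qpos': [0.222, 0.505, 1.983, -0.0, 0.654, -1.462], 'eef_pos': [515.806, 118.133, 20.784], 'tcp_rot': [-3.142, 0.0, -3.028], 'contact_force': [-0.525, -0.534, -1.248], 'wrist_torque': [-0.032, 0.041, 0.03], 'opening': 0.348, 'grasp_force': 35.569}
```

In the tool's units: -0.0004 m is -0.0007, -0.0002 m is -0.0003.

>>> move_arm(
  motion=[
    [0,0,0,-0.0003,0,0,0.02],
    [0,0,0,-0.0007,0,0,0.02],
    [0,0,0,-0.0007,0,0,0.02],
  ],
)

```text
clock: 11.68
eef_pos: [516.2, 118.2, 20.8]
tcp_rot: [-3.142, -0.0, -3.028]
contact_force: [-0.9, -0.8, -0.8]
opening: 0.345
grasp_force: 35.6
```

In the tool's units: -0.0003 m is -0.0005, -0.0002 m is -0.0003.

>>> move_arm(
  motion=[
    [0,0,0,-0.0003,0,0,0.02],
    [0,0,0,-0.0005,0,0,0.02],
    [0,0,0,-0.0005,0,0,0.02],
  ],
)

```text
clock: 12.05
eef_pos: [516.5, 118.2, 20.8]
tcp_rot: [-3.142, 0.0, -3.028]
contact_force: [0.0, 0.1, -1.7]
opening: 0.343
grasp_force: 35.6
```

In the tool's units: -0.0003 m is -0.0005, -0.0002 m is -0.0003.

>>> move_arm(
  motion=[
    [0,0,0,-0.0003,0,0,0.02],
    [0,0,0,-0.0005,0,0,0.02],
    [0,0,0,-0.0005,0,0,0.02],
  ],
)

```text
clock: 12.42
eef_pos: [516.8, 118.2, 20.8]
tcp_rot: [3.142, 0.0, -3.028]
contact_force: [0.1, 0.1, -2.2]
opening: 0.342
grasp_force: 35.6
```

In the tool's units: -0.0003 m is -0.0005, -0.0002 m is -0.0003.

>>> move_arm(
  motion=[
    [0,0,0,-0.0003,0,0,0.02],
    [0,0,0,-0.0005,0,0,0.02],
    [0,0,0,-0.0005,0,0,0.02],
  ],
)

```text
clock: 12.8
eef_pos: [517.1, 118.3, 20.8]
tcp_rot: [-3.142, 0.0, -3.028]
contact_force: [0.6, 0.1, -1.3]
opening: 0.344
grasp_force: 35.6
```

In the tool's units: -0.0003 m is -0.0005, -0.0002 m is -0.0003.

>>> move_arm(
  motion=[
    [0,0,0,-0.0003,0,0,0.02],
    [0,0,0,-0.0005,0,0,0.02],
    [0,0,0,-0.0005,0,0,0.02],
  ],
)

```text
clock: 13.18
eef_pos: [517.4, 118.3, 20.8]
tcp_rot: [3.142, -0.0, -3.028]
contact_force: [0.6, -0.2, -1.0]
opening: 0.346
grasp_force: 35.5
```

In the tool's units: -0.0003 m is -0.0005, -0.0002 m is -0.0003.

>>> move_arm(
  motion=[
    [0,0,0,-0.0003,0,0,0.02],
    [0,0,0,-0.0005,0,0,0.02],
    [0,0,0,-0.0005,0,0,0.02],
  ],
)

```text
clock: 13.55
eef_pos: [517.7, 118.3, 20.8]
tcp_rot: [-3.142, 0.0, -3.028]
contact_force: [0.5, 0.4, -1.4]
opening: 0.34
grasp_force: 35.5
```

In the tool's units: -0.0003 m is -0.0005, -0.0002 m is -0.0003.

>>> move_arm(
  motion=[
    [0,0,0,-0.0003,0,0,0.02],
    [0,0,0,-0.0005,0,0,0.02],
    [0,0,0,-0.0005,0,0,0.02],
  ],
)

```text
clock: 13.92
eef_pos: [517.7, 118.3, 20.7]
tcp_rot: [-3.142, -0.0, -3.028]
contact_force: [-1.0, 0.1, -0.6]
opening: 0.343
grasp_force: 35.5
```

>>> move_arm(
  motion=[
    [0,0,0,-0.0003,0,0,0.02],
    [0,0,0,-0.0005,0,0,0.02],
    [0,0,0,-0.0005,0,0,0.02],
  ],
)

```text
clock: 14.3
eef_pos: [517.8, 118.3, 20.7]
tcp_rot: [-3.142, -0.001, -3.028]
contact_force: [-4.3, 0.7, -1.3]
opening: 0.338
grasp_force: 35.6
```

>>> move_arm(
  motion=[
    [0,0,0,0,0,0,0.02],
    [0,0,0,0,0,0,0.02],
  ],
)

```text
clock: 14.55
eef_pos: [517.7, 118.3, 20.7]
tcp_rot: [-3.142, -0.001, -3.028]
contact_force: [-4.9, -0.8, -0.2]
opening: 0.34
grasp_force: 35.6
```

```bash
python3 - <<'E'
from h import *
st(); shot('side','s4')
im,w=cloud('s4'); c,s=.9936,.1132
for z0,z1,name in((90,103,'head'),(130,160,'knob')):
    p=w[225:290,190:290].reshape(-1,3); p=p[(p[:,2]>z0)&(p[:,2]<z1)&(p[:,0]>560)]; print(name,len(p),cv2.minAreaRect(p[:,:2].astype(np.float32)))
g=w-np.array([588,126.2,0]); gx=g[...,0]*c+g[...,1]*s; gy=-g[...,0]*s+g[...,1]*c
m=(gx<26)&(gx>-60)&(gy>11)&(gy<18)&(w[...,2]>24)&(w[...,2]<38); print(m.sum(),gx[m].max(),np.median(gy[m]),np.polyfit(gx[m],gy[m],1))
E
```

```text
{'clock': 14.55, 'qpos': [0.222, 0.507, 1.978, 0.0, 0.658, -1.462], 'eef_pos': [517.745, 118.347, 20.651], 'tcp_rot': [-3.142, -0.001, -3.028], 'contact_force': [-4.883, -0.826, -0.187], 'wrist_torque': [-0.066, 0.622, 0.078], 'opening': 0.34, 'grasp_force': 35.645}
head 377 ((612.5009765625, 128.7947540283203), (91.84821319580078, 40.520626068115234), 7.949531078338623)
knob 80 ((586.8788452148438, 127.83514404296875), (21.99230194091797, 20.2439022064209), 69.21784973144531)
89 22.59086042539215 14.467065584548216 [-2.11441343e-03  1.44508828e+01]
```

Contact held at about 4.9 N. Block end at gauge x 22.6, y about -0.5, aligned; gauge not moved. Release and rise.

In the tool's units: -0.16 m is -0.2667, -0.05 m is -0.0833.

>>> move_arm(
  motion=[
    [0,0,0,0,0,0,0.045],
    [0,0,0,0,0,0,0.05],
    [0,0,0,0,0,0,0.05],
    [0,0,0,0.005,0,-0.0167,0.05],
    [0,0,0,0.01,0,-0.0833,0.05],
    [0,0,0,0.01,0,-0.1833,0.05],
    [0,0,0,0.01,0,-0.2667,0.05],
    [0,0,0,0.01,0,-0.2667,0.05],
  ],
)

```text
clock: 15.6
eef_pos: [514.8, 118.3, 185.5]
tcp_rot: [3.141, 0.008, -3.028]
contact_force: [-0.1, -0.0, -0.9]
opening: 0.586
grasp_force: 0.0
```

```bash
python3 - <<'E'
from h import *
st(); shot('side','s5')
im,w=cloud('s5'); c,s=.9936,.1132
for z0,z1,name in((90,103,'head'),(130,160,'knob')):
    p=w[225:290,190:290].reshape(-1,3); p=p[(p[:,2]>z0)&(p[:,2]<z1)&(p[:,0]>560)]; print(name,len(p),cv2.minAreaRect(p[:,:2].astype(np.float32)))
g=w-np.array([588,126.2,0]); gx=g[...,0]*c+g[...,1]*s; gy=-g[...,0]*s+g[...,1]*c
m=(gx<26)&(gx>-100)&(gy>11)&(gy<18)&(w[...,2]>24)&(w[...,2]<38); print(m.sum(),gx[m].min(),gx[m].max(),np.median(gy[m]),np.polyfit(gx[m],gy[m],1))
m=(gx<-25)&(gx>-80)&(abs(gy)<12)&(w[...,2]>33)&(w[...,2]<50); print('top z',m.sum(),np.median(w[m][:,2]),np.polyfit(gx[m],w[m][:,2],1))
b=cv2.imread('pics/s5.png')[215:305,190:310]
cv2.imwrite('pics/s5c.png',cv2.resize(b,None,fx=6,fy=6,interpolation=cv2.INTER_CUBIC))
E
```

```text
{'clock': 15.6, 'qpos': [0.223, 0.251, 1.891, 0.0, 0.992, -1.461], 'eef_pos': [514.841, 118.333, 185.506], 'tcp_rot': [3.141, 0.008, -3.028], 'contact_force': [-0.108, -0.048, -0.867], 'wrist_torque': [0.044, -0.024, -0.063], 'opening': 0.586, 'grasp_force': 0.0}
head 379 ((612.5523071289062, 128.84890747070312), (92.33814239501953, 39.535980224609375), 8.55311107635498)
knob 80 ((586.7175903320312, 126.87702941894531), (19.53933334350586, 21.37260627746582), 8.595023155212402)
121 -87.37763268107574 22.352627098015155 14.361320514193046 [-8.05797548e-03  1.41885742e+01]
top z 163 42.35076288736559 [2.45389133e-04 4.22883251e+01]
```

View pics/s5c.png

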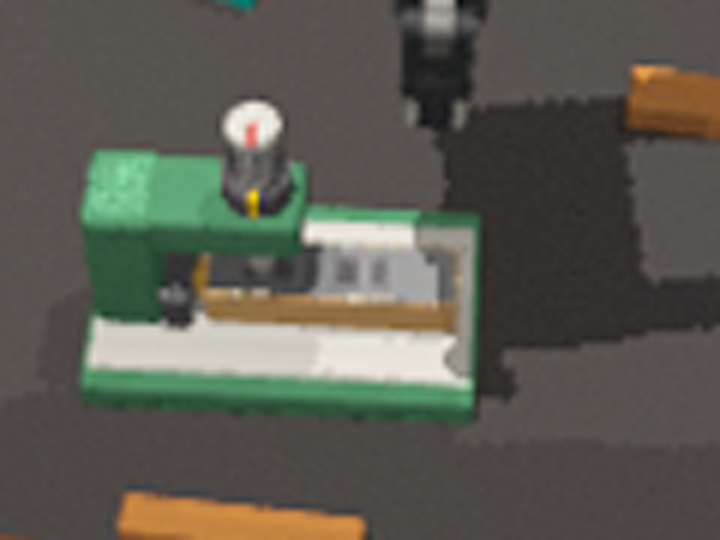

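Block sits home on the stop (crop 205-460, y 290). Red mark (253,133) and yellow mark (253,203) agree. Now over the knob, wrist wound back to about -2.9.

```bash
python3 -c "
from h import *
go(588,126.2,185,-1.60)"
```

```text
turn [-0.0029  0.0041 -1.4284] shift mm [-75.12  -0.27  -1.57]
```

In the tool's units: -0.0755 m is -0.1258, -0.06 m is -0.1, -1.428 rad is -0.4545.

>>> move_arm(
  motion=[
    [0,0,-0.0573,-0.0333,0,0,0.05],
    [0,0,-0.1146,-0.0667,0,0,0.05],
    [0,0,-0.1719,-0.1,0,0,0.05],
    [0,0,-0.2292,-0.1258,0,0,0.05],
    [0,0,-0.2865,-0.1258,0,0,0.05],
    [0,0,-0.3438,-0.1258,0,0,0.05],
    [0,0,-0.4011,-0.1258,0,0,0.05],
    [0,0,-0.4545,-0.1258,0,0,0.05],
  ],
)

```text
clock: 16.65
eef_pos: [586.1, 126.0, 178.9]
tcp_rot: [3.139, -0.001, -1.595]
contact_force: [0.1, 0.1, 0.1]
opening: 0.588
grasp_force: 0.0
```

>>> move_arm(
  motion=[
    [0,0,0,0,0,0,0.05],
    [0,0,0,0,0,0,0.05],
    [0,0,0,0,0,0,0.05],
  ],
)

```text
clock: 17.02
eef_pos: [587.1, 126.2, 180.4]
tcp_rot: [3.141, -0.0, -1.602]
contact_force: [-0.9, 0.6, 0.4]
opening: 0.585
grasp_force: 0.0
```

```bash
python3 -c "
from h import *
st();go(588,126.2,116.5,-1.60)"
```

```text
{'clock': 17.025, 'qpos': [0.209, 0.368, 1.735, -0.0, 1.04, -2.901], 'eef_pos': [587.082, 126.213, 180.428], 'tcp_rot': [3.141, -0.0, -1.602], 'contact_force': [-0.89, 0.624, 0.437], 'wrist_torque': [-0.017, -0.017, -0.007], 'opening': 0.585, 'grasp_force': 0.0}
turn [ 0.0006 -0.0002 -0.0025] shift mm [-3.000e-02 -9.600e-01  6.393e+01]
```

In the tool's units: 0.064 m is 0.1067, -0.0005 m is -0.0008.

>>> move_arm(
  motion=[
    [0,0,0,0,-0.0008,0.05,0.05],
    [0,0,0,0,-0.0008,0.0917,0.05],
    [0,0,0,0,-0.0008,0.105,0.05],
    [0,0,0,0,-0.0008,0.1067,0.05],
    [0,0,0,0,-0.0008,0.1067,0.05],
    [0,0,0,0,-0.0008,0.1067,0.05],
  ],
)

```text
clock: 17.77
eef_pos: [588.4, 126.4, 117.7]
tcp_rot: [-3.14, 0.0, -1.601]
contact_force: [0.3, -0.7, -0.4]
opening: 0.59
grasp_force: 0.0
```

>>> move_arm(
  motion=[
    [0,0,0,0,0,0,0.028],
    [0,0,0,0,0,0,0.018],
    [0,0,0,0,0,0,0.018],
    [0,0,0,0,0,0,0.018],
    [0,0,0,0,0,0,0.018],
  ],
  grip_force=35,
)

```text
clock: 18.4
eef_pos: [588.4, 126.3, 117.3]
tcp_rot: [-3.14, 0.0, -1.6]
contact_force: [0.3, -0.6, 5.4]
opening: 0.243
grasp_force: 34.4
```

```bash
cat >> h.py <<'E'
def tq(n=8):
    a=[]
    for _ in range(n):
        grab_frame('side'); s=sensors.sense(); a.append(np.r_[s['contact_force'],s['wrist_torque']])
    a=np.array(a); print('F,T',a.mean(0).round(3),'sd',a.std(0).round(3)); st()
E
python3 -c "
from h import *
tq(8)"
```

```text
F,T [ 1.005e+00 -9.110e-01  5.542e+00 -1.180e-01 -1.080e-01 -4.000e-03] sd [0.47  0.295 0.413 0.045 0.015 0.023]
{'clock': 18.8, 'qpos': [0.209, 0.445, 1.779, -0.0, 0.916, -2.903], 'eef_pos': [588.404, 126.32, 117.32], 'tcp_rot': [-3.14, 0.0, -1.6], 'contact_force': [0.59, -1.176, 5.289], 'wrist_torque': [-0.074, -0.086, -0.0], 'opening': 0.245, 'grasp_force': 34.43}
```

In the tool's units: 1.2 rad is 0.382.

>>> move_arm(
  motion=[
    [0,0,0.0477,0,0,0,0.018],
    [0,0,0.0955,0,0,0,0.018],
    [0,0,0.1432,0,0,0,0.018],
    [0,0,0.191,0,0,0,0.018],
    [0,0,0.2387,0,0,0,0.018],
    [0,0,0.2865,0,0,0,0.018],
    [0,0,0.3342,0,0,0,0.018],
    [0,0,0.382,0,0,0,0.018],
  ],
)

```text
clock: 19.8
eef_pos: [588.9, 126.0, 117.4]
tcp_rot: [-3.141, 0.002, -2.805]
contact_force: [3.3, -2.3, 4.4]
opening: 0.242
grasp_force: 34.4
```

```bash
python3 -c "
from h import *
tq(8)
shot('side','s6');shot('top','t6')
a=cv2.imread('pics/t6.png')[150:205,170:225]; b=cv2.imread('pics/s6.png')[210:270,195:265]
cv2.imwrite('pics/c6.png',np.hstack([cv2.resize(a,(400,400),interpolation=2),cv2.resize(b,(400,400),interpolation=2)]))"
```

```text
F,T [ 3.439 -2.913  5.087 -0.459 -0.553 -0.06 ] sd [0.568 0.312 0.573 0.038 0.038 0.019]
{'clock': 20.2, 'qpos': [0.209, 0.445, 1.779, -0.001, 0.916, -1.707], 'eef_pos': [588.834, 126.063, 117.35], 'tcp_rot': [-3.141, 0.002, -2.796], 'contact_force': [2.871, -2.906, 4.828], 'wrist_torque': [-0.484, -0.589, -0.061], 'opening': 0.243, 'grasp_force': 34.541}
```

View pics/c6.png

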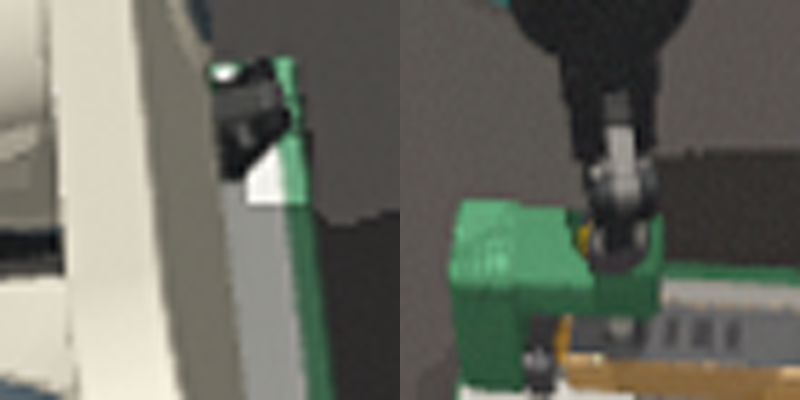

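Yellow mark has turned with the knob (right half, 583,240). The settled torque is spoiled by overshoot, so I end the next steps slowly.

In the tool's units: 0.16 rad is 0.0509.

>>> move_arm(
  motion=[
    [0,0,0.0191,0,0,0,0.018],
    [0,0,0.035,0,0,0,0.018],
    [0,0,0.0446,0,0,0,0.018],
    [0,0,0.0509,0,0,0,0.018],
    [0,0,0.0557,0,0,0,0.018],
    [0,0,0.0605,0,0,0,0.018],
    [0,0,0.0637,0,0,0,0.018],
  ],
)

```text
clock: 21.18
eef_pos: [588.8, 126.0, 117.4]
tcp_rot: [-3.141, 0.002, -2.996]
contact_force: [3.3, -2.9, 4.6]
opening: 0.242
grasp_force: 34.5
```

```bash
python3 -c "
from h import *
st();tq(8)"
```

```text
{'clock': 21.175, 'qpos': [0.209, 0.445, 1.779, -0.001, 0.916, -1.507], 'eef_pos': [588.827, 125.967, 117.352], 'tcp_rot': [-3.141, 0.002, -2.996], 'contact_force': [3.294, -2.937, 4.565], 'wrist_torque': [-0.525, -0.537, 0.055], 'opening': 0.242, 'grasp_force': 34.545}
F,T [ 3.586 -3.474  5.323 -0.546 -0.565 -0.019] sd [0.527 0.514 0.34  0.045 0.034 0.033]
{'clock': 21.575, 'qpos': [0.209, 0.445, 1.779, -0.001, 0.916, -1.507], 'eef_pos': [588.841, 126.002, 117.352], 'tcp_rot': [-3.141, 0.002, -2.996], 'contact_force': [4.008, -4.609, 5.484], 'wrist_torque': [-0.593, -0.592, -0.006], 'opening': 0.244, 'grasp_force': 34.548}
```

```bash
cat > t.py <<'E'
from rig import sensors
s=sensors.sense(); print(round(s['clock'],2),'Tz',round(s['wrist_torque'][2],3),'q6',round(s['qpos'][5],3),'v6',round(s['qvel'][5],2),'F',s['contact_force'].round(1))
E
python3 t.py
```

```text
21.57 Tz -0.006 q6 -1.507 v6 0.0 F [ 4.  -4.6  5.5]
```

In the tool's units: 0.1 rad is 0.0318.

>>> move_arm(
  motion=[
    [0,0,0.0318,0,0,0,0.018],
  ],
)

```text
clock: 21.7
eef_pos: [588.8, 125.9, 117.4]
tcp_rot: [-3.141, 0.002, -3.098]
contact_force: [3.0, -3.2, 4.8]
opening: 0.244
grasp_force: 34.5
```

```bash
python3 t.py
```

```text
21.7 Tz 0.054 q6 -1.405 v6 0.83 F [ 3.  -3.2  4.8]
```

In the tool's units: 0.1 rad is 0.0318.

>>> move_arm(
  motion=[
    [0,0,0.0318,0,0,0,0.018],
  ],
)

```text
clock: 21.82
eef_pos: [588.9, 125.9, 117.4]
tcp_rot: [-3.141, 0.002, 3.084]
contact_force: [4.1, -3.7, 6.7]
opening: 0.243
grasp_force: 34.5
```

```bash
python3 t.py
```

```text
21.82 Tz 0.029 q6 -1.304 v6 0.8 F [ 4.1 -3.7  6.7]
```

In the tool's units: 0.1 rad is 0.0318.

>>> move_arm(
  motion=[
    [0,0,0.0318,0,0,0,0.018],
  ],
)

```text
clock: 21.95
eef_pos: [588.8, 125.8, 117.3]
tcp_rot: [-3.141, 0.002, 2.984]
contact_force: [3.5, -3.8, 4.6]
opening: 0.246
grasp_force: 34.6
```

```bash
python3 t.py
```

```text
21.95 Tz 0.042 q6 -1.204 v6 0.79 F [ 3.5 -3.8  4.6]
```

In the tool's units: 0.1 rad is 0.0318.

>>> move_arm(
  motion=[
    [0,0,0.0318,0,0,0,0.018],
  ],
)

```text
clock: 22.08
eef_pos: [588.9, 125.8, 117.4]
tcp_rot: [3.142, 0.002, 2.884]
contact_force: [4.4, -4.2, 5.8]
opening: 0.242
grasp_force: 34.6
```

```bash
python3 t.py
```

```text
22.07 Tz 0.035 q6 -1.104 v6 0.79 F [ 4.4 -4.2  5.8]
```

In the tool's units: 0.1 rad is 0.0318.

>>> move_arm(
  motion=[
    [0,0,0.0318,0,0,0,0.018],
  ],
)

```text
clock: 22.2
eef_pos: [588.8, 125.8, 117.3]
tcp_rot: [3.141, 0.002, 2.784]
contact_force: [3.0, -3.9, 5.3]
opening: 0.241
grasp_force: 34.6
```

```bash
python3 t.py
```

```text
22.2 Tz 0.069 q6 -1.004 v6 0.79 F [ 3.  -3.9  5.3]
```

In the tool's units: 0.1 rad is 0.0318.

>>> move_arm(
  motion=[
    [0,0,0.0318,0,0,0,0.018],
  ],
)

```text
clock: 22.32
eef_pos: [588.8, 125.7, 117.4]
tcp_rot: [3.141, 0.002, 2.684]
contact_force: [3.3, -4.6, 4.1]
opening: 0.244
grasp_force: 34.6
```

```bash
python3 t.py
```

```text
22.32 Tz 0.009 q6 -0.904 v6 0.8 F [ 3.3 -4.6  4.1]
```

In the tool's units: 0.1 rad is 0.0318.

>>> move_arm(
  motion=[
    [0,0,0.0318,0,0,0,0.018],
  ],
)

```text
clock: 22.45
eef_pos: [588.8, 125.7, 117.3]
tcp_rot: [3.141, 0.002, 2.584]
contact_force: [3.8, -4.2, 5.6]
opening: 0.243
grasp_force: 34.6
```

```bash
python3 t.py
```

```text
22.45 Tz 0.032 q6 -0.804 v6 0.79 F [ 3.8 -4.2  5.6]
```

In the tool's units: 0.1 rad is 0.0318.

>>> move_arm(
  motion=[
    [0,0,0.0318,0,0,0,0.018],
  ],
)

```text
clock: 22.58
eef_pos: [588.8, 125.7, 117.3]
tcp_rot: [3.141, 0.002, 2.484]
contact_force: [2.4, -4.8, 5.4]
opening: 0.245
grasp_force: 34.6
```

```bash
python3 t.py
```

```text
22.57 Tz 0.025 q6 -0.704 v6 0.79 F [ 2.4 -4.8  5.4]
```

Free so far (mean 0.037). Continue.

In the tool's units: 0.1 rad is 0.0318.

>>> move_arm(
  motion=[
    [0,0,0.0318,0,0,0,0.018],
  ],
)

```text
clock: 22.7
eef_pos: [588.7, 125.6, 117.3]
tcp_rot: [3.141, 0.002, 2.384]
contact_force: [3.4, -5.5, 6.3]
opening: 0.243
grasp_force: 34.6
```

```bash
python3 t.py
```

```text
22.7 Tz 0.06 q6 -0.604 v6 0.79 F [ 3.4 -5.5  6.3]
```

In the tool's units: 0.1 rad is 0.0318.

>>> move_arm(
  motion=[
    [0,0,0.0318,0,0,0,0.018],
  ],
)

```text
clock: 22.82
eef_pos: [588.7, 125.6, 117.3]
tcp_rot: [3.141, 0.002, 2.284]
contact_force: [3.3, -4.3, 7.0]
opening: 0.243
grasp_force: 34.6
```

```bash
python3 t.py
```

```text
22.82 Tz 0.039 q6 -0.504 v6 0.79 F [ 3.3 -4.3  7. ]
```

In the tool's units: 0.1 rad is 0.0318.

>>> move_arm(
  motion=[
    [0,0,0.0318,0,0,0,0.018],
  ],
)

```text
clock: 22.95
eef_pos: [588.7, 125.6, 117.3]
tcp_rot: [3.141, 0.002, 2.184]
contact_force: [3.5, -5.6, 5.7]
opening: 0.244
grasp_force: 34.6
```

```bash
python3 t.py
```

```text
22.95 Tz 0.051 q6 -0.404 v6 0.8 F [ 3.5 -5.6  5.7]
```

In the tool's units: 0.1 rad is 0.0318.

>>> move_arm(
  motion=[
    [0,0,0.0318,0,0,0,0.018],
  ],
)

```text
clock: 23.08
eef_pos: [588.6, 125.5, 117.3]
tcp_rot: [3.141, 0.002, 2.084]
contact_force: [2.2, -5.9, 5.6]
opening: 0.246
grasp_force: 34.6
```

```bash
python3 t.py
```

```text
23.07 Tz 0.05 q6 -0.304 v6 0.79 F [ 2.2 -5.9  5.6]
```

In the tool's units: 0.1 rad is 0.0318.

>>> move_arm(
  motion=[
    [0,0,0.0318,0,0,0,0.018],
  ],
)

```text
clock: 23.2
eef_pos: [588.6, 125.6, 117.4]
tcp_rot: [3.14, 0.002, 1.984]
contact_force: [2.7, -6.0, 6.2]
opening: 0.244
grasp_force: 34.6
```

```bash
python3 t.py
```

```text
23.2 Tz 0.038 q6 -0.204 v6 0.79 F [ 2.7 -6.   6.2]
```

In the tool's units: 0.1 rad is 0.0318.

>>> move_arm(
  motion=[
    [0,0,0.0318,0,0,0,0.018],
  ],
)

```text
clock: 23.32
eef_pos: [588.6, 125.5, 117.3]
tcp_rot: [3.14, 0.001, 1.884]
contact_force: [3.3, -5.6, 6.4]
opening: 0.242
grasp_force: 34.7
```

```bash
python3 t.py
```

```text
23.32 Tz 0.087 q6 -0.104 v6 0.8 F [ 3.3 -5.6  6.4]
```

In the tool's units: 0.1 rad is 0.0318.

>>> move_arm(
  motion=[
    [0,0,0.0318,0,0,0,0.018],
  ],
)

```text
clock: 23.45
eef_pos: [588.5, 125.5, 117.4]
tcp_rot: [3.14, 0.001, 1.784]
contact_force: [2.7, -5.3, 7.1]
opening: 0.241
grasp_force: 34.7
```

```bash
python3 t.py
```

```text
23.45 Tz 0.021 q6 -0.004 v6 0.79 F [ 2.7 -5.3  7.1]
```

In the tool's units: 0.1 rad is 0.0318.

>>> move_arm(
  motion=[
    [0,0,0.0318,0,0,0,0.018],
  ],
)

```text
clock: 23.58
eef_pos: [588.5, 125.5, 117.3]
tcp_rot: [3.14, 0.001, 1.684]
contact_force: [2.4, -6.0, 6.9]
opening: 0.244
grasp_force: 34.7
```

```bash
python3 t.py
```

```text
23.57 Tz 0.079 q6 0.096 v6 0.79 F [ 2.4 -6.   6.9]
```

In the tool's units: 0.06 rad is 0.0191.

>>> move_arm(
  motion=[
    [0,0,0.0191,0,0,0,0.018],
  ],
)

```text
clock: 23.7
eef_pos: [588.5, 125.5, 117.4]
tcp_rot: [3.14, 0.001, 1.625]
contact_force: [1.8, -6.7, 6.8]
opening: 0.245
grasp_force: 34.7
```

```bash
python3 t.py
```

```text
23.7 Tz 0.017 q6 0.155 v6 0.46 F [ 1.8 -6.7  6.8]
```

In the tool's units: 0.06 rad is 0.0191.

>>> move_arm(
  motion=[
    [0,0,0.0191,0,0,0,0.018],
  ],
)

```text
clock: 23.82
eef_pos: [588.5, 125.5, 117.3]
tcp_rot: [3.14, 0.001, 1.565]
contact_force: [1.4, -5.9, 6.4]
opening: 0.243
grasp_force: 34.7
```

```bash
python3 t.py
```

```text
23.82 Tz 0.056 q6 0.215 v6 0.48 F [ 1.4 -5.9  6.4]
```

In the tool's units: 0.06 rad is 0.0191.

>>> move_arm(
  motion=[
    [0,0,0.0191,0,0,0,0.018],
  ],
)

```text
clock: 23.95
eef_pos: [588.4, 125.5, 117.3]
tcp_rot: [3.14, 0.001, 1.505]
contact_force: [2.4, -5.6, 7.1]
opening: 0.243
grasp_force: 34.7
```

```bash
python3 t.py
```

```text
23.95 Tz 0.07 q6 0.275 v6 0.48 F [ 2.4 -5.6  7.1]
```

In the tool's units: 0.06 rad is 0.0191.

>>> move_arm(
  motion=[
    [0,0,0.0191,0,0,0,0.018],
  ],
)

```text
clock: 24.08
eef_pos: [588.4, 125.5, 117.3]
tcp_rot: [3.14, 0.001, 1.445]
contact_force: [1.6, -5.3, 7.1]
opening: 0.245
grasp_force: 34.7
```

```bash
python3 t.py
```

```text
24.07 Tz 0.111 q6 0.335 v6 0.47 F [ 1.6 -5.3  7.1]
```

In the tool's units: 0.05 rad is 0.0159.

>>> move_arm(
  motion=[
    [0,0,0.0159,0,0,0,0.018],
  ],
)

```text
clock: 24.2
eef_pos: [588.3, 125.5, 117.3]
tcp_rot: [3.14, 0.001, 1.396]
contact_force: [1.2, -5.3, 7.4]
opening: 0.242
grasp_force: 34.7
```

```bash
python3 t.py
```

```text
24.2 Tz 0.081 q6 0.385 v6 0.39 F [ 1.2 -5.3  7.4]
```

In the tool's units: 0.05 rad is 0.0159.

>>> move_arm(
  motion=[
    [0,0,0.0159,0,0,0,0.018],
  ],
)

```text
clock: 24.32
eef_pos: [588.3, 125.5, 117.3]
tcp_rot: [3.14, 0.001, 1.346]
contact_force: [2.1, -6.3, 6.9]
opening: 0.244
grasp_force: 34.7
```

```bash
python3 t.py
```

```text
24.32 Tz 0.107 q6 0.435 v6 0.4 F [ 2.1 -6.3  6.9]
```

In the tool's units: 0.05 rad is 0.0159.

>>> move_arm(
  motion=[
    [0,0,0.0159,0,0,0,0.018],
  ],
)

```text
clock: 24.45
eef_pos: [588.3, 125.5, 117.3]
tcp_rot: [3.14, 0.001, 1.296]
contact_force: [1.7, -5.7, 6.6]
opening: 0.246
grasp_force: 34.7
```

```bash
python3 t.py
```

```text
24.45 Tz 0.085 q6 0.484 v6 0.4 F [ 1.7 -5.7  6.6]
```

In the tool's units: 0.05 rad is 0.0159.

>>> move_arm(
  motion=[
    [0,0,0.0159,0,0,0,0.018],
  ],
)

```text
clock: 24.58
eef_pos: [588.3, 125.5, 117.3]
tcp_rot: [3.14, 0.001, 1.246]
contact_force: [1.5, -5.2, 7.6]
opening: 0.246
grasp_force: 34.7
```

```bash
python3 t.py
```

```text
24.57 Tz 0.037 q6 0.534 v6 0.4 F [ 1.5 -5.2  7.6]
```

In the tool's units: 0.05 rad is 0.0159.

>>> move_arm(
  motion=[
    [0,0,0.0159,0,0,0,0.018],
  ],
)

```text
clock: 24.7
eef_pos: [588.3, 125.5, 117.3]
tcp_rot: [3.14, 0.001, 1.196]
contact_force: [0.9, -5.2, 9.1]
opening: 0.244
grasp_force: 34.7
```

```bash
python3 t.py
```

```text
24.7 Tz 0.09 q6 0.584 v6 0.4 F [ 0.9 -5.2  9.1]
```

In the tool's units: 0.05 rad is 0.0159.

>>> move_arm(
  motion=[
    [0,0,0.0159,0,0,0,0.018],
  ],
)

```text
clock: 24.82
eef_pos: [588.3, 125.5, 117.3]
tcp_rot: [3.14, 0.001, 1.146]
contact_force: [1.8, -5.1, 8.0]
opening: 0.243
grasp_force: 34.7
```

```bash
python3 t.py
```

```text
24.82 Tz 0.07 q6 0.635 v6 0.4 F [ 1.8 -5.1  8. ]
```

In the tool's units: 0.05 rad is 0.0159.

>>> move_arm(
  motion=[
    [0,0,0.0159,0,0,0,0.018],
  ],
)

```text
clock: 24.95
eef_pos: [588.2, 125.5, 117.3]
tcp_rot: [3.14, 0.001, 1.096]
contact_force: [0.2, -4.5, 7.9]
opening: 0.246
grasp_force: 34.7
```

```bash
python3 t.py
```

```text
24.95 Tz 0.095 q6 0.685 v6 0.4 F [ 0.2 -4.5  7.9]
```

In the tool's units: 0.05 rad is 0.0159.

>>> move_arm(
  motion=[
    [0,0,0.0159,0,0,0,0.018],
  ],
)

```text
clock: 25.08
eef_pos: [588.2, 125.5, 117.3]
tcp_rot: [3.14, 0.001, 1.046]
contact_force: [1.0, -5.0, 7.7]
opening: 0.248
grasp_force: 34.8
```

```bash
python3 t.py
```

```text
25.07 Tz 0.133 q6 0.734 v6 0.4 F [ 1.  -5.   7.7]
```

Torque has risen to about 0.095 since q6 of roughly 0.25, so the knob is slipping, by about 0.5 rad so far. Turn 0.22 more with a slow end, then release and lift.

In the tool's units: 0.22 rad is 0.07.

>>> move_arm(
  motion=[
    [0,0,0.0191,0,0,0,0.018],
    [0,0,0.0382,0,0,0,0.018],
    [0,0,0.0541,0,0,0,0.018],
    [0,0,0.0637,0,0,0,0.018],
    [0,0,0.07,0,0,0,0.018],
  ],
)

```text
clock: 25.7
eef_pos: [588.1, 125.6, 117.3]
tcp_rot: [3.14, 0.0, 0.827]
contact_force: [0.5, -5.2, 8.0]
opening: 0.239
grasp_force: 34.8
```

```bash
python3 t.py
```

```text
25.7 Tz 0.089 q6 0.954 v6 0.16 F [ 0.5 -5.2  8. ]
```

In the tool's units: -0.12 m is -0.2, -0.07 m is -0.1167.

>>> move_arm(
  motion=[
    [0,0,0,0,0,0,0.05],
    [0,0,0,0,0,0,0.05],
    [0,0,0,0,0,0,0.05],
    [0,0,0,0,0,-0.0333,0.05],
    [0,0,0,0,0,-0.1167,0.05],
    [0,0,0,0,0,-0.2,0.05],
    [0,0,0,0,0,-0.2,0.05],
  ],
)

```text
clock: 26.58
eef_pos: [590.1, 126.9, 241.0]
tcp_rot: [3.137, -0.006, 0.824]
contact_force: [-0.1, 0.3, 0.4]
opening: 0.584
grasp_force: 0.0
```

```bash
python3 -c "
from h import *
st();go(480,330,260,0.826)"
```

```text
{'clock': 26.575, 'qpos': [0.209, 0.307, 1.676, 0.0, 1.151, 0.956], 'eef_pos': [590.087, 126.879, 241.038], 'tcp_rot': [3.137, -0.006, 0.824], 'contact_force': [-0.134, 0.334, 0.359], 'wrist_torque': [-0.013, 0.023, 0.027], 'opening': 0.584, 'grasp_force': 0.0}
turn [ 0.0041 -0.006  -0.0024] shift mm [  74.31 -218.72  -19.41]
```

In the tool's units: -0.298 m is -0.4967, 0.085 m is 0.1417.

>>> move_arm(
  motion=[
    [0,0,0,-0.4967,0.1417,-0.0333,0.05],
    [0,0,0,-0.4967,0.1417,-0.0333,0.05],
    [0,0,0,-0.4967,0.1417,-0.0333,0.05],
    [0,0,0,-0.4967,0.1417,-0.0333,0.05],
    [0,0,0,-0.4967,0.1417,-0.0333,0.05],
    [0,0,0,-0.4967,0.1417,-0.0333,0.05],
    [0,0,0,-0.4967,0.1417,-0.0333,0.05],
  ],
)

```text
clock: 27.45
eef_pos: [447.2, -149.8, 256.1]
tcp_rot: [-3.14, -0.0, 0.822]
contact_force: [0.0, -0.4, -0.4]
opening: 0.593
grasp_force: 0.0
```

```bash
python3 - <<'E'
from h import *
st(); shot('side','s7'); shot('top','t7')
im,w=cloud('s7'); c,s=.9936,.1132
for n in('t7','s7'):
    im,w=cloud(n); q=w[145:225,170:225] if n=='t7' else w[225:290,190:290]
    for z0,z1,name in((90,103,'head'),(12,24,'bed'),(130,160,'knob')):
        p=q.reshape(-1,3); p=p[(p[:,2]>z0)&(p[:,2]<z1)]; r=cv2.minAreaRect(p[:,:2].astype(np.float32)); print(n,name,len(p),np.round(r[0],1),np.round(r[1],1),round(r[2],1))
g=w-np.array([588,126.2,0]); gx=g[...,0]*c+g[...,1]*s; gy=-g[...,0]*s+g[...,1]*c
m=(gx<26)&(gx>-100)&(gy>11)&(gy<18)&(w[...,2]>24)&(w[...,2]<38); print(m.sum(),gx[m].min(),gx[m].max(),np.median(gy[m]),np.polyfit(gx[m],gy[m],1))
a=cv2.imread('pics/t7.png')[160:195,175:210]; b=cv2.imread('pics/s7.png')[225:265,205:245]
cv2.imwrite('pics/c7.png',np.hstack([cv2.resize(a,(400,400),interpolation=2),cv2.resize(b,(400,400),interpolation=2)]))
E
```

```text
{'clock': 27.45, 'qpos': [-0.327, 0.085, 1.92, 0.001, 1.137, 0.422], 'eef_pos': [447.17, -149.798, 256.119], 'tcp_rot': [-3.14, -0.0, 0.822], 'contact_force': [0.008, -0.414, -0.355], 'wrist_torque': [0.046, 0.021, 0.016], 'opening': 0.593, 'grasp_force': 0.0}
t7 head 338 [615.1 130.7] [92.  39.7] 4.7
t7 bed 1229 [579.3 125.8] [169.8 100.4] 6.5
t7 knob 62 [588.5 125.9] [19.4 20.2] 50.1
s7 head 385 [612.5 128.9] [91.9 39.8] 8.3
s7 bed 1107 [577.4 125.4] [170.2 101.7] 7.1
s7 knob 81 [586.7 126.8] [19.7 22.6] 8.7
126 -87.25616933310812 22.176984006422593 14.527036254184814 [-3.44215844e-03  1.43736787e+01]
```

View pics/c7.png

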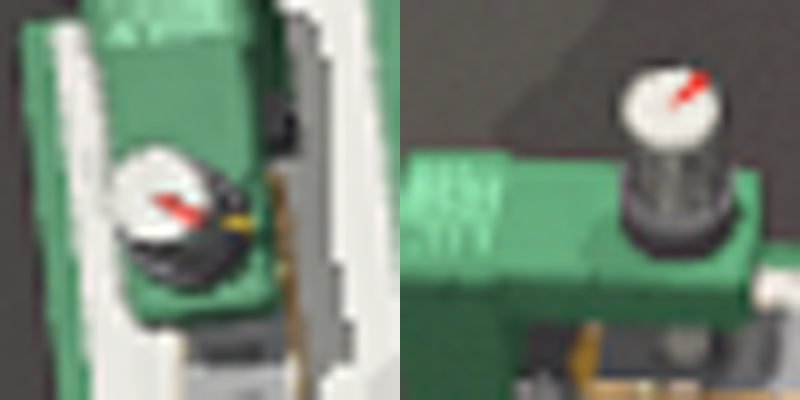

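Top crop: red mark runs (155,200) to (205,222), yellow sits at (240,222) on the drum, so they differ. Compute the angle.

```bash
python3 - <<'E'
from h import *
im,d,K,T=load('t7'); hsv=cv2.cvtColor(im,cv2.COLOR_RGB2HSV).astype(int)
def ray(uv,z):
    r=T[:3,:3]@np.array([(uv[0]-K[0,2])/K[0,0],(uv[1]-K[1,2])/K[1,1],1]); t=(z-T[2,3])/r[2]; return T[:3,3]+t*r
# first calibrate: knob disc centre (white/red pixels)
sub=np.s_[165:195,180:205]; v,u=np.mgrid[165:195,180:205]; H=hsv[sub]
w=cloud('t7')[1][sub]; kn=(w[...,2]>132)
red=kn&(H[...,1]>60)&((H[...,0]<12)|(H[...,0]>168)); yel=(H[...,0]>15)&(H[...,0]<35)&(H[...,1]>110)&(H[...,2]>110)&(u<199)
kc=ray((u[kn].mean(),v[kn].mean()),143)
wt=H[...,1][red].astype(float); rc=ray((np.average(u[red],weights=wt),np.average(v[red],weights=wt)),143)
print('knob',kc,'red',rc,red.sum(),'yel',list(zip(u[yel],v[yel])))
ra=np.degrees(np.arctan2(*(rc-kc)[1::-1])); print('red ang',ra)
for z in(100,104.5,111):
    yc=ray((u[yel].mean(),v[yel].mean()),z); dd=yc-kc; print(z,yc,'r',np.hypot(dd[0],dd[1]),'yellow ang',np.degrees(np.arctan2(dd[1],dd[0])))
# mark from crop by hand
for p,z in(((240,222),104.5),((240,222),111)):
    yc=ray((175+p[0]/11.43-.5,160+p[1]/11.43-.5),z); dd=yc-kc; print('hand',np.degrees(np.arctan2(dd[1],dd[0])),np.hypot(*dd[:2]))
E
```

```text
knob [588.35638412 125.77882214 143.        ] red [585.90081393 120.21502357 143.        ] 7 yel [(np.int64(195), np.int64(179)), (np.int64(196), np.int64(179))]
red ang -113.81415944858752
100 [590.42189067 114.23063836 100.        ] r 11.731447730506469 yellow ang -79.85931384464217
104.5 [589.6385313  113.54668914 104.5       ] r 12.29914546274831 yellow ang -84.01622384896243
111 [588.50701221 112.55876248 111.        ] r 13.220917748207198 yellow ang -89.34720564184755
hand -83.03930768340662 12.315903985551813
hand -88.44102277695193 13.217996414715385
```

```bash
python3 - <<'E'
from h import *
im,d,K,T=load('t7')
def ray(uv,z):
    r=T[:3,:3]@np.array([(uv[0]-K[0,2])/K[0,0],(uv[1]-K[1,2])/K[1,1],1]); t=(z-T[2,3])/r[2]; return T[:3,3]+t*r
crop=lambda p:((p-[175,160]+.5)*11.43).round(0).tolist()
k=ray((175+162/11.43-.5,160+197/11.43-.5),143); print('axis',k)
for p in((205,220),(185,210)):
    q=ray((175+p[0]/11.43-.5,160+p[1]/11.43-.5),143)-k; print('red',np.degrees(np.arctan2(q[1],q[0])),np.hypot(*q[:2]))
for a in(-70,-75,-80,-85,-90,-95,-100):
    c,s=np.cos(np.radians(a)),np.sin(np.radians(a))
    P=np.array([[k[0]+11*c,k[1]+11*s,111.5],[k[0]+15*c,k[1]+15*s,111.5],[k[0]+15*c,k[1]+15*s,104.5],[k[0]+15*c,k[1]+15*s,97.5]]); print(a,[crop(x) for x in proj('t7',P)])
sub=im[175:184,192:201].astype(int); y=(sub[...,0]+sub[...,1])/2-sub[...,2]; print(y.round().astype(int))
i0,d0,K0,T0=load('top0'); s0=i0[165:195,180:200].astype(int); r=s0[...,0]-s0[...,1]; m=r>40; v,u=np.nonzero(m); kz=cloud('top0')[1][165:195,180:200,2]>132; kv,ku=np.nonzero(kz)
print('red0 px',np.c_[u+180,v+165,r[m]].tolist(),'disc',ku.mean()+180,kv.mean()+165)
s1=im[165:195,180:200].astype(int); r=s1[...,0]-s1[...,1]; m=(r>40); v,u=np.nonzero(m); print('red7',np.c_[u+180,v+165,r[m]].tolist())
E
```

```text
axis [589.20823991 125.27151344 143.        ]
red -119.35559309417356 11.119607753155536
red -120.67368885783094 6.029787962724461
-70 [[229.0, 204.0], [246.0, 198.0], [250.0, 203.0], [255.0, 208.0]]
-75 [[231.0, 208.0], [247.0, 203.0], [252.0, 208.0], [256.0, 213.0]]
-80 [[232.0, 212.0], [249.0, 208.0], [253.0, 213.0], [257.0, 219.0]]
-85 [[232.0, 216.0], [249.0, 214.0], [254.0, 219.0], [258.0, 224.0]]
-90 [[232.0, 220.0], [250.0, 219.0], [254.0, 224.0], [258.0, 229.0]]
-95 [[232.0, 224.0], [249.0, 225.0], [254.0, 230.0], [258.0, 235.0]]
-100 [[232.0, 228.0], [249.0, 230.0], [253.0, 235.0], [257.0, 240.0]]
[[  8  -1  -1   8   7   4  32  26   8]
 [  6   4  -2   0   6   7  16  38   6]
 [  6   4  -2  -4   0   4  15  33   6]
 [ 40   8   4  16  17   7   2  40  15]
 [ 37   2  52 108 100  22   2  43  25]
 [  0   1  -4  -6  34  11   1  32  22]
 [  2  -1  -3  -3  -2   4   2  33  23]
 [  0  -2  -3  -2   1   8   3  27  32]
 [ -1   0  -2   1   6   8   4  37  34]]
red0 px [[187, 176, 69], [184, 177, 79], [185, 177, 139], [186, 177, 129], [187, 177, 114]] disc 188.47540983606558 177.08196721311475
red7 [[188, 177, 41], [189, 177, 119], [190, 177, 76], [190, 178, 124], [191, 178, 134], [192, 178, 69], [191, 179, 88], [192, 179, 66]]
```

Yellow is at about -93°, red at about -118 to -124°, so the slip is 25-31°. That is in range but near the low edge, so I regrasp and add about 0.25 rad.

```bash
python3 -c "
from h import *
go(588.2,125.8,200,0.826)"
```

```text
turn [-0.0009  0.     -0.0018] shift mm [297.12 -83.46  56.3 ]
```

In the tool's units: 0.2971 m is 0.4952, -0.0835 m is -0.1392.

>>> move_arm(
  motion=[
    [0,0,0,0.4952,-0.1392,0.0333,0.05],
    [0,0,0,0.4952,-0.1392,0.0333,0.05],
    [0,0,0,0.4952,-0.1392,0.0333,0.05],
    [0,0,0,0.4952,-0.1392,0.0333,0.05],
    [0,0,0,0.4952,-0.1392,0.0333,0.05],
    [0,0,0,0.4952,-0.1392,0.0667,0.05],
    [0,0,0,0.4952,-0.1392,0.0933,0.05],
    [0,0,0,0.4952,-0.1392,0.0933,0.05],
  ],
)

```text
clock: 28.55
eef_pos: [586.9, 124.8, 199.1]
tcp_rot: [-3.14, 0.003, 0.824]
contact_force: [0.4, -0.6, -0.3]
opening: 0.582
grasp_force: 0.0
```

>>> move_arm(
  motion=[
    [0,0,0,0,0,0,0.05],
    [0,0,0,0,0,0,0.05],
    [0,0,0,0,0,0,0.05],
  ],
)

```text
clock: 28.92
eef_pos: [588.6, 124.3, 201.5]
tcp_rot: [3.141, -0.001, 0.822]
contact_force: [-0.0, -0.7, 0.9]
opening: 0.588
grasp_force: 0.0
```

```bash
python3 -c "
from h import *
st();go(588.2,125.8,117.3,0.826)"
```

```text
{'clock': 28.925, 'qpos': [0.206, 0.346, 1.715, 0.0, 1.08, 0.954], 'eef_pos': [588.603, 124.292, 201.472], 'tcp_rot': [3.141, -0.001, 0.822], 'contact_force': [-0.044, -0.711, 0.851], 'wrist_torque': [-0.035, 0.042, 0.025], 'opening': 0.588, 'grasp_force': 0.0}
turn [ 0.0006 -0.0009 -0.0038] shift mm [ 0.76 -1.37 84.17]
```

In the tool's units: 0.084 m is 0.14, 0.081 m is 0.135.

>>> move_arm(
  motion=[
    [0,0,0,0.0013,-0.0023,0.0667,0.05],
    [0,0,0,0.0013,-0.0023,0.1167,0.05],
    [0,0,0,0.0013,-0.0023,0.135,0.05],
    [0,0,0,0.0013,-0.0023,0.14,0.05],
    [0,0,0,0.0013,-0.0023,0.14,0.05],
    [0,0,0,0.0013,-0.0023,0.14,0.05],
  ],
)

```text
clock: 29.68
eef_pos: [588.5, 126.2, 117.9]
tcp_rot: [3.141, -0.001, 0.823]
contact_force: [0.3, -0.6, 0.1]
opening: 0.585
grasp_force: 0.0
```

>>> move_arm(
  motion=[
    [0,0,0,0,0,0,0.028],
    [0,0,0,0,0,0,0.018],
    [0,0,0,0,0,0,0.018],
    [0,0,0,0,0,0,0.018],
    [0,0,0,0,0,0,0.018],
  ],
)

```text
clock: 30.3
eef_pos: [588.4, 125.9, 117.5]
tcp_rot: [3.141, -0.001, 0.823]
contact_force: [0.7, -1.9, 5.8]
opening: 0.243
grasp_force: 34.3
```

```bash
python3 t.py
```

```text
30.3 Tz 0.006 q6 0.957 v6 -0.0 F [ 0.7 -1.9  5.8]
```

In the tool's units: 0.17 rad is 0.0541.

>>> move_arm(
  motion=[
    [0,0,0.0191,0,0,0,0.018],
    [0,0,0.0382,0,0,0,0.018],
    [0,0,0.0541,0,0,0,0.018],
  ],
)

```text
clock: 30.68
eef_pos: [588.4, 125.9, 117.5]
tcp_rot: [3.141, -0.001, 0.651]
contact_force: [1.6, -2.0, 5.8]
opening: 0.243
grasp_force: 34.4
```

```bash
python3 t.py
```

```text
30.68 Tz 0.038 q6 1.128 v6 0.39 F [ 1.6 -2.   5.8]
```

In the tool's units: 0.04 rad is 0.0127.

>>> move_arm(
  motion=[
    [0,0,0.0127,0,0,0,0.018],
  ],
)

```text
clock: 30.8
eef_pos: [588.5, 125.9, 117.5]
tcp_rot: [3.141, -0.001, 0.612]
contact_force: [0.2, -2.9, 5.0]
opening: 0.243
grasp_force: 34.4
```

```bash
python3 t.py
```

```text
30.8 Tz 0.066 q6 1.168 v6 0.32 F [ 0.2 -2.9  5. ]
```

In the tool's units: 0.04 rad is 0.0127.

>>> move_arm(
  motion=[
    [0,0,0.0095,0,0,0,0.018],
    [0,0,0.0127,0,0,0,0.018],
  ],
)

```text
clock: 31.05
eef_pos: [588.5, 125.9, 117.5]
tcp_rot: [3.141, -0.001, 0.572]
contact_force: [1.2, -2.5, 6.7]
opening: 0.243
grasp_force: 34.4
```

```bash
python3 t.py
```

```text
31.05 Tz 0.093 q6 1.207 v6 0.07 F [ 1.2 -2.5  6.7]
```

In the tool's units: -0.12 m is -0.2, -0.07 m is -0.1167.

>>> move_arm(
  motion=[
    [0,0,0,0,0,0,0.05],
    [0,0,0,0,0,0,0.05],
    [0,0,0,0,0,0,0.05],
    [0,0,0,0,0,-0.0333,0.05],
    [0,0,0,0,0,-0.1167,0.05],
    [0,0,0,0,0,-0.2,0.05],
    [0,0,0,0,0,-0.2,0.05],
  ],
)

```text
clock: 31.92
eef_pos: [590.1, 126.7, 241.1]
tcp_rot: [3.139, -0.007, 0.573]
contact_force: [-0.3, 0.1, -0.5]
opening: 0.586
grasp_force: 0.0
```

>>> move_arm(
  motion=[
    [0,0,0,-0.5,0,-0.0333,0.05],
    [0,0,0,-0.5,0,-0.0333,0.05],
    [0,0,0,-0.5,0,-0.0333,0.05],
    [0,0,0,-0.5,0,-0.0333,0.05],
    [0,0,0,-0.5,0,-0.0333,0.05],
    [0,0,0,-0.5,0,-0.0333,0.05],
    [0,0,0,-0.5,0,-0.0333,0.05],
    [0,0,0,-0.5,0,-0.0333,0.05],
  ],
)

```text
clock: 32.92
eef_pos: [336.4, -36.1, 256.5]
tcp_rot: [-3.141, 0.0, 0.574]
contact_force: [-0.5, -0.3, 0.2]
opening: 0.585
grasp_force: 0.0
```

```bash
python3 - <<'E'
from h import *
st(); shot('side','s8'); shot('top','t8')
im,d,K,T=load('t8'); s1=im[165:195,180:200].astype(int); r=s1[...,0]-s1[...,1]; y=(s1[...,0]+s1[...,1])/2-s1[...,2]
m=(r>40); v,u=np.nonzero(m); print('red8',np.c_[u+180,v+165,r[m]].tolist())
m=(y>45)&(r<=40); v,u=np.nonzero(m); print('yel8',np.c_[u+180,v+165,y[m]].tolist())
for n in('t8','s8'):
    im,w=cloud(n); q=w[145:225,170:225] if n=='t8' else w[225:290,190:290]
    for z0,z1,name in((12,24,'bed'),(130,160,'knob')):
        p=q.reshape(-1,3); p=p[(p[:,2]>z0)&(p[:,2]<z1)]; rr=cv2.minAreaRect(p[:,:2].astype(np.float32)); print(n,name,len(p),np.round(rr[0],1),np.round(rr[1],1),round(rr[2],1))
c,s=.9936,.1132
g=w-np.array([588,126.2,0]); gx=g[...,0]*c+g[...,1]*s; gy=-g[...,0]*s+g[...,1]*c
m=(gx<26)&(gx>-100)&(gy>11)&(gy<18)&(w[...,2]>24)&(w[...,2]<38); print(m.sum(),gx[m].min(),gx[m].max(),np.median(gy[m]))
E
```

```text
{'clock': 32.925, 'qpos': [-0.112, -0.156, 2.149, 0.0, 1.149, 0.886], 'eef_pos': [336.392, -36.114, 256.528], 'tcp_rot': [-3.141, 0.0, 0.574], 'contact_force': [-0.536, -0.274, 0.227], 'wrist_torque': [-0.023, -0.031, -0.0], 'opening': 0.585, 'grasp_force': 0.0}
red8 [[188, 177, 41], [189, 177, 97], [189, 178, 86], [190, 178, 110], [190, 179, 107], [191, 179, 103], [191, 180, 48]]
yel8 [[194.0, 179.0, 49.0], [195.0, 179.0, 107.5], [196.0, 179.0, 101.0]]
t8 bed 1226 [579.4 125.9] [169.7 100.3] 6.5
t8 knob 62 [588.8 126. ] [19.3 20.1] 44.7
s8 bed 1112 [576.8 125. ] [169.5 101.1] 6.6
s8 knob 82 [586.7 127. ] [19.5 23.2] 10.8
128 -87.24445865238437 22.59757814206532 14.293690734504551
```

The red mark turned further while the yellow stayed put. Total slip is about 40-45°, block home, gauge unmoved, gripper clear. Handing in.

```bash
python3 -c "
from rig import order
print(order.sign_off())"
```

```text
the job is handed in; nothing more can be done
None
```

The job is handed in. The silver block is home against the stop (pressed at about 5 N) and clamped, the knob has slipped about 40–45° by the camera marks, and the gauge shows no measurable shift; the hand-in gave no verdict.

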